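Demagnetise two punches with the hold-to-run lever

ROBOT

A 6-joint arm with a two-finger parallel gripper is mounted at the origin on the work surface. World frame = base frame: x ahead of the robot, y to its left, z up, the work surface at z = 0. Lengths are in m, angles in rad, forces in N, time in s.
With the tool pointing down it reaches from about 0.325 to 1 m from the base axis. Payload 5.1 kg.
Tool frame: the origin (TCP) lies midway between the tips of the shut fingers; the grasp point (between the pads) lies 19 mm behind it; z points along the fingers, x is the direction in which the jaws open and shut, and the axes are right-handed (so a half turn about z gives the same grasp; the last joint's range is limited). The gripper opens to 85 mm and grips with 20 to 120 N. Pads are 22 mm wide; open, the fingers measure 114 mm over their backs; the gripper's body (76 mm by 85 mm) begins 54 mm behind the grasp point. The pads swing forward as they close: fully open they stand 13 mm farther back than shut.
Start: joints at [-1.239, 0.124, 1.65, -0, 1.367, -0.083], TCP at [0.262, -0.595, 0.209] pointing down, gripper open.
Joint ranges: [-2.61, 2.61], [-1.02, 2.33], [0.03, 2.71], [-1.35, 4.49], [0.32, 2.68], [-2.91, 2.91]. Speed limits (rad/s): [2.57, 2.57, 3.14, 3.14, 3.14, 3.14].

INTERFACE

Orientations are given as [roll, pitch, yaw] about the fixed x, y, z axes, in that order (R = Rz(yaw) Ry(pitch) Rx(roll)).
In Python, from workcell import observe, capture, camera_model, close_job gives the robot as it stands.
- The arm moves only by the tool jog_arm, never from a script. Its argument "targets" is a list that holds one entry, the list of rows, each a list of 4 numbers: the shift along the tool's x, y, z in mm, then the turn about the tool's z in degrees. In form: [[[dx, dy, dz, twist], ...]]. A call has 1 to 8 rows; each row shifts and turns the commanded pose from where the row before left it, along the tool's axes as they then stand; what a row does not reach is not made up. A row lasts 1/12 s, in which the tool goes at most 41.7 mm and 7.16 degrees, less where a joint would pass 70% of its speed; a pose out of reach is approached as far as the arm can. A call with a gripper value outside its range is refused whole. "claw" is the finger opening in mm, from 0 to 85.4, set as the call begins (left out, the last holds). The fingers move at their own pace and stop on an object; "newtons" is the grip in N (left out, the last holds). Time passes only in rows, so rows that do not move let the fingers close. It gives the time, the measured TCP pose, the force and the opening at its end, in the units of the state.
- observe(): the state, without advancing time (a new reading comes with each control period).
- capture(name): name is "side" or "top"; returns (picture, depth): 420x560x3 uint8, red, green, blue; 420x560 float32, m along the optical axis (not along the pixel's ray), 0 where there is no reading.
- camera_model(name): a dict with "intrinsics" (3x3 intrinsics, pixels), "world_to_cam" (4x4, takes a point from world to camera coordinates). Camera axes: x right, y down, z forward; pixel columns grow to the right and rows downward; lengths in m; the calibration is good to about 2 mm. A picture is of the moment at which its call begins. camera_model takes no time and is no camera call.
- close_job(): hands the job in, once; it reports no verdict.
The state is a dict: "time": time; "joint_pos": joint angles; "joint_vel": joint speeds; "joint_efforts": joint torques, N m; "tool_pos": TCP position; "ee_rot": TCP orientation; "ft_force": force on the tool from outside, world axes, zero at the start; "wrist_torque": the same for the moment, N m; "gripper_width": finger opening in m.
Only numpy, scipy, OpenCV 4.12 (cv2) and the standard library are available. Lean on these libraries where they do the work, as an engineer would, in place of code of your own. Each camera call takes 0.05 s, during which the arm holds its last target.

TASK

Take the two long punches out of the wooden tool block and drop them tip-down, fully home, into the two wells of the demagnetiser, one in each. Then press its spring-loaded lever down until it is level with the fixed index rod beside it, not down to its bottom stop, and finish while still holding it level there. Leave the other tools and things where they are.

Things in the scene. Friction and masses are not known exactly. Their poses are not given: they have to be found in the camera images.
- punch_a_mid (a point): one of the two long steel punches: round rod 14 mm in diameter, 150 mm long, standing upright in the wooden tool block at the start. Point at its centre, 75 mm from either end; z runs along it towards the flat head. The lowest 30 mm taper to an 8 mm tip. About 165 g
- punch_b_mid (a point): one of the two long steel punches: round rod 14 mm in diameter, 150 mm long, standing upright in the wooden tool block at the start. Point at its centre, 75 mm from either end; z runs along it towards the flat head. The lowest 30 mm taper to an 8 mm tip. About 165 g
- punch_a: the same long punch; origin at the centre of its tip, z along it towards the head
- punch_b: the same long punch; origin at the centre of its tip, z along it towards the head
- rack: wooden tool block fixed to the bench, 60 x 200 x 60 mm high, with four upright holes 18 mm wide, 50 mm deep (floors 10 mm above the bench), in a row along its own y axis at -72, -24, 24 and 72 mm. Four tools stand in it, in any order; the long punches' tops are 160 mm above the bench, the short tools' 115 mm. Origin at the centre of its underside
- demag: bench demagnetiser fixed to the bench: white coil block (own x from -5 to 75 mm, y +-70 mm, top 90 mm high) with two wells, and a lower grey housing in front of it that carries the hold-to-run lever. Origin on the bench below the middle; its lever points along its own -x
- well0 (a point): centre of the mouth of one well in the white top of the demagnetiser, 90 mm above the bench: round hole 18 mm wide, 70 mm deep, closed at the bottom; axes as the demagnetiser's. The wells are 50 mm apart along its y. A punch fully down has its centre 5 mm above the mouth and stands 80 mm out of it
- well1 (a point): the same for the other well
- run_lever (a joint): angle in rad of the spring-loaded hold-to-run lever, pressed downwards from above: 0 = free (lever slopes up at 0.5 rad), 0.5 = level (running), 0.85 = bottom stop (cuts out). The hinge axis is horizontal, along the demagnetiser's y, 25 mm in front (-x) of its origin and 115 mm above the bench; the spring returns the lever when let go. Takes about 2.5 N at the bar to start it and about 6 N to keep it level
- lever_bar (a point): centre of the black cross-bar at the lever's end: round, 22 mm in diameter, 72 mm long, along the demagnetiser's y, 130 mm from the hinge axis; it is what to press. It moves on an arc, centre 177 mm above the bench when free, 115 mm when level
- index_tip (a point): free end of the thin fixed level-index rod (8 mm in diameter) that runs horizontally beside the lever, 62 mm from it on its +y side, 115 mm above the bench: the lever is level when its bar is as high as this rod
- punch_short_mid (a point): a short punch like the long ones but only 105 mm long; point at its centre; stands in the block, to be left there
- scriber_mid (a point): a scriber 105 mm long with a bulbous dark wooden handle up to 22 mm thick on a thin steel shank; point at its centre; stands in the block, to be left there
- wrench: steel wrench 170 mm long lying flat near the middle of the bench; to be left alone
- spray_can: upright can 64 mm wide, 170 mm tall; origin under its base; to be left alone
- oil_bottle: upright yellow bottle 70 mm wide, 190 mm tall; origin under its base; to be left alone
- tape_roll: grey roll of tape lying flat, 100 mm wide, 25 mm high, off to the left; to be left alone
- hammer: hammer 280 mm long lying off to the right; to be left alone
- mug: white mug 80 mm wide, 90 mm tall, off to the left; to be left alone

How it is judged:
By the outcome, as a careful person would: the job done as asked, in the order asked, and still so for the second after the job is handed in, while the arm keeps its last pose, push and grip.
It also fails if it takes over 72 s, if anything falls off the work surface, if the arm or the gripper's body presses on something with over 40 N, if the wrist force passes 120 N, or if a joint passes its speed limit or range.

## Working session

There is one attempt and no reset: what is moved stays moved. The work goes in short steps, Python scripts to look and compute and a tool call to move; the robot and the scene stay as the last step left them, time stands still between calls to the robot, and variables do not carry over. Pictures are saved under pics/ and viewed, and the job is handed in when it is done.

Besides the shell and the picture viewer there is one more tool, called after ">>>" as name(argument=value, ...), one argument or row to a line, values as JSON. jog_arm: Moves the arm, as the interface text tells. Its arguments: {"type":"object","properties":{"targets":{"type":"array","items":{"type":"array","items":{"type":"array","items":{"type":"number"}}}},"claw":{"type":"number"},"newtons":{"type":"number"}},"required":["targets"]}

```bash
ls; mkdir -p pics
python3 - <<'E'
from workcell import observe,capture,camera_model
import cv2,numpy as np
print(observe())
for n in("side","top"):
    p,d=capture(n); cv2.imwrite(f"pics/{n}0.png",p[:,:,::-1]); np.save(f"pics/{n}0.npy",d)
    m=camera_model(n);print(n,np.round(m["intrinsics"],2).tolist(),np.round(m["world_to_cam"],4).tolist())
E
```

```text
pics
{'time': 0.0, 'joint_pos': array([-1.23864065e+00,  1.24493742e-01,  1.65171431e+00, -1.42153139e-05,
        1.36752044e+00, -8.25787008e-02]), 'joint_vel': array([-0.00073216,  0.00046988, -0.00055486,  0.00011565, -0.00010816,
       -0.00131367]), 'joint_efforts': array([ 1.18680284e-03, -4.23615432e+01, -3.65448046e+01, -2.43130060e-06,
        6.98726100e-03, -3.86455190e-05]), 'tool_pos': array([ 0.26167477, -0.59425669,  0.20813661]), 'ee_rot': array([-3.14143035e+00,  2.12970736e-03, -1.15605889e+00]), 'ft_force': array([-0.62043303, -0.40336802, -0.31899898]), 'wrist_torque': array([ 0.0034589 , -0.01027803,  0.02731251]), 'gripper_width': 0.08544060100925596}
side [[460.36, 0.0, 280.06], [0.0, 460.36, 208.0], [0.0, 0.0, 1.0]] [[-0.9745, -0.2237, -0.019, 0.5314], [-0.1157, 0.5729, -0.8114, 0.1879], [0.1924, -0.7885, -0.5842, 1.2148], [0.0, 0.0, 0.0, 1.0]]
top [[437.5, 0.0, 275.69], [0.0, 437.5, 208.67], [0.0, 0.0, 1.0]] [[0.0235, -0.9997, 0.0043, -0.0369], [-0.9978, -0.0237, -0.0619, 0.5594], [0.062, -0.0028, -0.9981, 1.6546], [0.0, 0.0, 0.0, 1.0]]
```

View pics/side0.png

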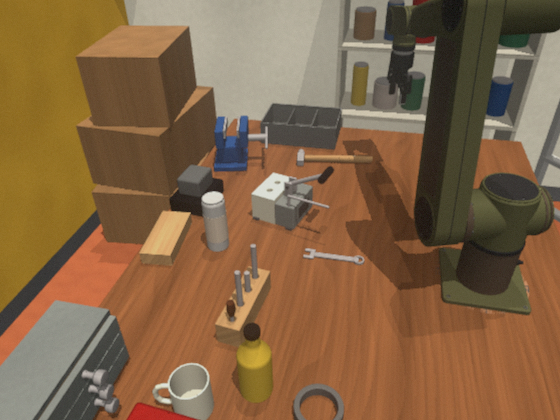

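View pics/top0.png

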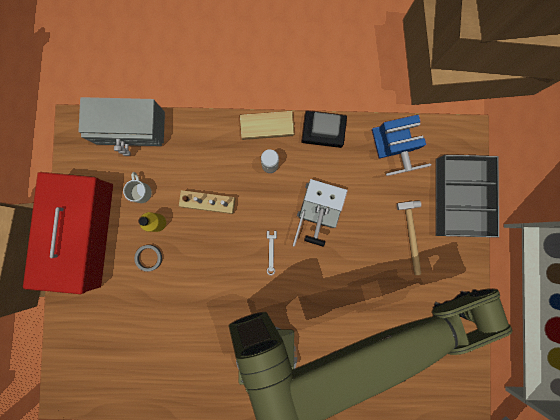

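The side view shows the long punches with tops near (254,247) and (238,272), the short punch at (247,273) and the scriber at (231,305). The demagnetiser is near (283,200) and its lever bar near (326,174). I'll enlarge these areas next.

```bash
cat > h.py <<'E'
import cv2,numpy as np
from workcell import observe,capture,camera_model
def crop(img,x0,y0,w,h,s,name):
    c=cv2.resize(img[y0:y0+h,x0:x0+w],None,fx=s,fy=s,interpolation=cv2.INTER_CUBIC)
    for x in range((x0+9)//10*10,x0+w,10):
        cv2.line(c,((x-x0)*s,0),((x-x0)*s,6),(0,0,255),1)
        if x%20==0: cv2.putText(c,str(x),((x-x0)*s,16),0,.35,(0,0,255),1)
    for y in range((y0+9)//10*10,y0+h,10):
        cv2.line(c,(0,(y-y0)*s),(6,(y-y0)*s),(0,0,255),1)
        if y%20==0: cv2.putText(c,str(y),(8,(y-y0)*s+4),0,.35,(0,0,255),1)
    cv2.imwrite(f"pics/{name}.png",c)
def ray(n,u,v,z):
    """world point of pixel at world height z"""
    m=camera_model(n);T=m["world_to_cam"];R=T[:3,:3];o=-R.T@T[:3,3]
    d=R.T@np.linalg.solve(m["intrinsics"],[u,v,1.]);return o+d*(z-o[2])/d[2]
def tri(us,ut):
    A=[];b=[]
    for n,p in(("side",us),("top",ut)):
        m=camera_model(n);P=m["intrinsics"]@m["world_to_cam"][:3]
        A.append(P)
    X=cv2.triangulatePoints(A[0],A[1],np.array(us,float).reshape(2,1),np.array(ut,float).reshape(2,1));return (X[:3]/X[3]).ravel()
def proj(n,X):
    m=camera_model(n);p=m["intrinsics"]@(m["world_to_cam"]@np.append(X,1))[:3];return p[:2]/p[2]
E
python3 - <<'E'
from h import *
t=cv2.imread("pics/top0.png");s=cv2.imread("pics/side0.png")
crop(t,170,170,90,65,8,"c1");crop(t,280,170,80,80,7,"c2");crop(s,205,235,75,110,5,"c3");crop(s,245,155,95,75,8,"c4")
E
```

```text
(no output)
```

View pics/c1.png

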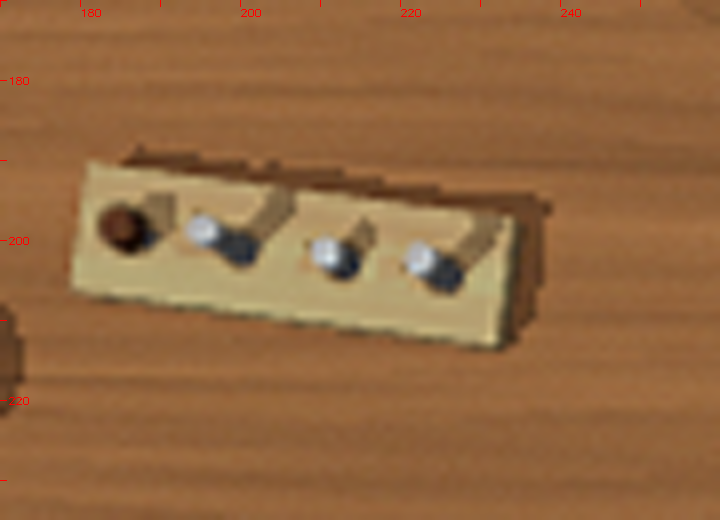

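View pics/c2.png

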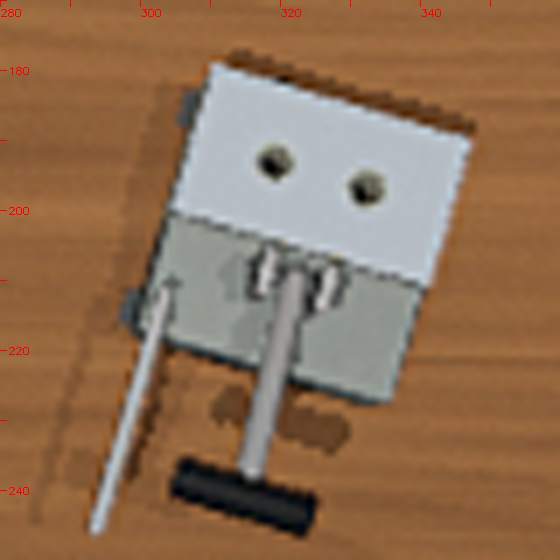

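View pics/c3.png

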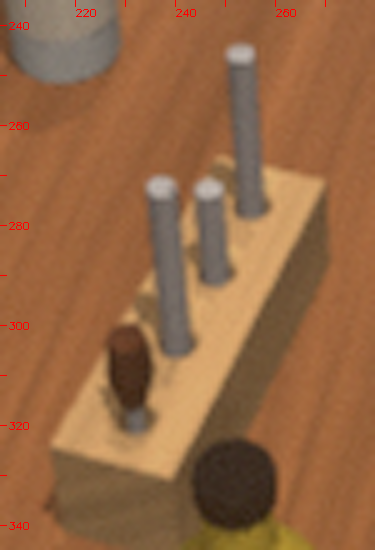

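View pics/c4.png

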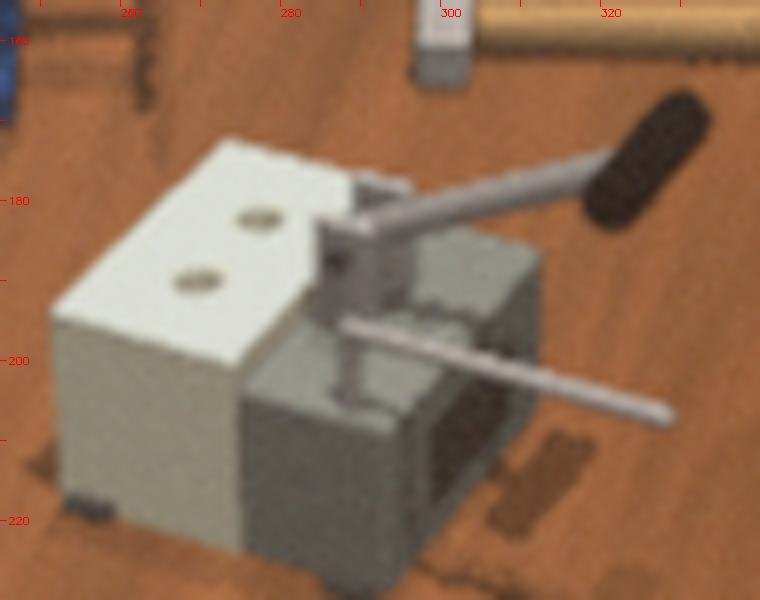

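Run:
```python
from h import *
f=lambda p,o,s:(np.array(p)+.5)/s-.5+np.array(o)
T1=lambda *p:f(p,(170,170),8);T2=lambda *p:f(p,(280,170),7);S3=lambda *p:f(p,(205,235),5);S4=lambda *p:f(p,(245,155),8)
for n,t,s,z in(("L1",T1(200,229),S3(162,187),.16),("short",T1(326,251),S3(209,188),.115),("L2",T1(421,257),S3(241,53),.16),
 ("wA",T2(275,162),S4(198,281),.09),("wB",T2(367,188),S4(260,219),.09),("bar",T2(243,497),S4(647,160),.177),("idx",T2(96,530),S4(668,416),.115)):
    print(n,np.round(tri(s,t),4),np.round(ray("top",*t,z),4),np.round(ray("side",*s,z),4))
# corners
for n,t,z in(("rackTL",T1(90,162),.06),("TR",T1(520,215),.06),("BL",T1(72,290),.06),("BR",T1(498,347),.06),("dTL",T2(212,62),.09),("dTR",T2(472,140),.09),("dBL",T2(172,210),.09),("dBR",T2(430,286),.09)):
    print(n,np.round(ray("top",*t,z),4))
for n in("side0","top0"):pass
```

```text
L1 [0.5811 0.2617 0.1574] [0.5812 0.2613 0.16  ] [0.5799 0.2643 0.16  ]
short [0.5764 0.2129 0.1121] [0.5763 0.2125 0.115 ] [0.5752 0.2158 0.115 ]
L2 [0.5715 0.1647 0.1566] [0.5712 0.1643 0.16  ] [0.5702 0.1686 0.16  ]
wA [ 0.6188 -0.1806  0.0858] [ 0.6179 -0.1803  0.09  ] [ 0.6176 -0.1744  0.09  ]
wB [ 0.6059 -0.2292  0.0854] [ 0.6054 -0.2287  0.09  ] [ 0.6043 -0.2222  0.09  ]
bar [ 0.4439 -0.1587  0.1747] [ 0.4433 -0.1586  0.177 ] [ 0.444  -0.1549  0.177 ]
idx [ 0.4243 -0.0895  0.1129] [ 0.4242 -0.0895  0.115 ] [ 0.4241 -0.0866  0.115 ]
rackTL [0.6195 0.332  0.06  ]
TR [0.5995 0.1308 0.06  ]
BL [0.5595 0.3381 0.06  ]
BR [0.5376 0.1393 0.06  ]
dTL [ 0.6698 -0.1463  0.09  ]
dTR [ 0.632  -0.2833  0.09  ]
dBL [ 0.5914 -0.1268  0.09  ]
dBR [ 0.5548 -0.2624  0.09  ]
```

>>> jog_arm(
  targets=[
    [[0,0,-14,-7.1],[0,0,-14,-7.1],[0,0,-14,-7.1],[0,0,-14,-7.1],[0,0,-14,-7.1],[0,0,-14,-7.1],[0,0,-14,-7.1],[0,0,-14,-7.1]],
  ],
  claw=50,
)

```text
time: 0.77
tool_pos: [0.2618, -0.5946, 0.3213]
ee_rot: [-3.141, 0.001, -0.159]
ft_force: [0.1, 0.3, -0.3]
gripper_width: 0.0504
```

```bash
cat >> h.py <<'E'
def to(x,y,z,yaw):
    """shift in tool axes (mm), assuming tool down, with current yaw; final twist deg"""
    s=observe();w=s["ee_rot"][2];p=s["tool_pos"];d=(np.array([x,y,z])-p)*1000
    c,q=np.cos(w),np.sin(w)
    dx=c*d[0]+q*d[1];dy=q*d[0]-c*d[1]
    print("t",round(s["time"],2),"pos",np.round(p,4),"rpy",np.round(s["ee_rot"],3),"F",np.round(s["ft_force"],1),"w",round(s["gripper_width"]*1000,1))
    print("tool shift mm",np.round([dx,dy,-d[2]],1),"twist",round(-np.degrees(yaw-w),2),"| world shift",np.round(d,1),"rows",round(np.linalg.norm(d)/40,1))
E
python3 -c "
from h import *
to(.572,.165,.30,-.1)"
```

```text
t 0.77 pos [ 0.2618 -0.5946  0.3213] rpy [-3.141e+00  1.000e-03 -1.590e-01] F [ 0.1  0.3 -0.3] w 50.4
tool shift mm [ 186.4 -799.1   21.3] twist -3.36 | world shift [310.2 759.6 -21.3] rows 20.5
```

>>> jog_arm(
  targets=[
    [[9,-38,1,-0.4],[9,-38,1,-0.4],[9,-38,1,-0.4],[9,-38,1,-0.4],[9,-38,1,-0.4],[9,-38,1,-0.4],[9,-38,1,-0.4],[9,-38,1,-0.4]],
  ],
)

```text
time: 1.43
tool_pos: [0.3758, -0.302, 0.3128]
ee_rot: [-3.141, 0.0, -0.109]
ft_force: [1.7, -0.3, -0.4]
gripper_width: 0.0501
```

>>> jog_arm(
  targets=[
    [[9,-38,1,0],[9,-38,1,0],[9,-38,1,0],[9,-38,1,0],[9,-38,1,0],[9,-38,1,0],[9,-38,1,0],[9,-38,1,0]],
  ],
)

```text
time: 2.1
tool_pos: [0.4802, -0.0076, 0.3051]
ee_rot: [3.141, 0.0, -0.109]
ft_force: [0.3, 0.4, 0.2]
gripper_width: 0.05
```

```bash
python3 -c "
from h import *
to(.5716,.165,.20,-.1)"
```

```text
t 2.1 pos [ 0.4802 -0.0076  0.3051] rpy [ 3.141  0.    -0.109] F [0.3 0.4 0.2] w 50.0
tool shift mm [  72.1 -181.4  105.1] twist -0.5 | world shift [  91.4  172.6 -105.1] rows 5.5
```

>>> jog_arm(
  targets=[
    [[12,-30,10,0],[12,-30,10,0],[12,-30,10,0],[12,-30,10,0],[12,-30,10,0],[12,-30,10,0],[0,0,10,-0.5],[0,0,0,0]],
  ],
)

```text
time: 2.77
tool_pos: [0.57, 0.1625, 0.2315]
ee_rot: [3.14, 0.006, -0.098]
ft_force: [-1.2, -0.5, -1.2]
gripper_width: 0.0497
```

Run:
```python
from h import *
to(.5716,.165,.20,-.1)
for n in("side","top"):
    p,d=capture(n);cv2.imwrite(f"pics/{n}1.png",p[:,:,::-1])
    q=proj(n,observe()["tool_pos"]);print(n,q)
    crop(p[:,:,::-1],max(0,int(q[0])-60),max(0,int(q[1])-50),120,100,6,n+"1c")
```

```text
t 2.77 pos [0.57   0.1625 0.2315] rpy [ 3.14   0.006 -0.098] F [-1.2 -0.5 -1.2] w 49.7
tool shift mm [ 1.4 -2.7 31.5] twist 0.14 | world shift [  1.6   2.5 -31.5] rows 0.8
side [251.91337033 219.04919897]
top [220.51079894 200.11946773]
```

View pics/side1c.png

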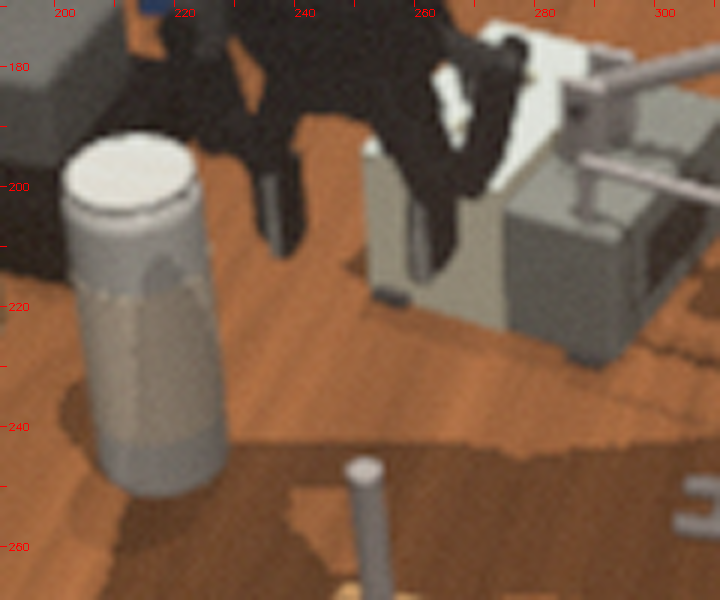

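View pics/top1c.png

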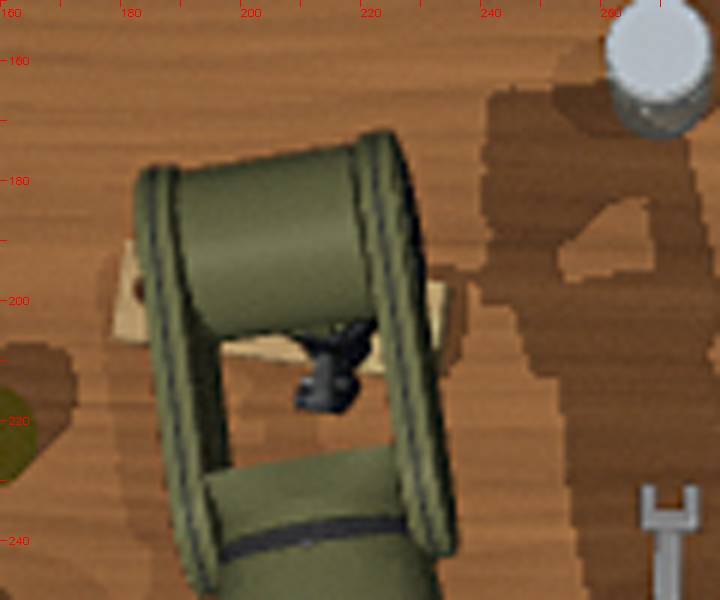

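>>> jog_arm(
  targets=[
    [[1,-2,33,0],[0,0,33,0],[0,0,15,0],[0,0,0,0],[0,0,0,0]],
  ],
)

```text
time: 3.28
tool_pos: [0.5723, 0.1624, 0.1548]
ee_rot: [3.141, 0.0, -0.102]
ft_force: [0.0, 0.5, 1.4]
gripper_width: 0.0504
```

Run:
```python
from h import *
to(.5716,.165,.106,-.1)
for n in("side",):
    p,d=capture(n)
    q=proj(n,observe()["tool_pos"]);print(n,q)
    crop(p[:,:,::-1],max(0,int(q[0])-40),max(0,int(q[1])-50),80,75,8,n+"2c")
```

```text
t 3.28 pos [0.5723 0.1624 0.1548] rpy [ 3.141  0.    -0.102] F [0.  0.5 1.4] w 50.4
tool shift mm [-1.  -2.5 48.8] twist -0.09 | world shift [ -0.7   2.6 -48.8] rows 1.2
side [252.25160569 244.61745848]
```

View pics/side2c.png

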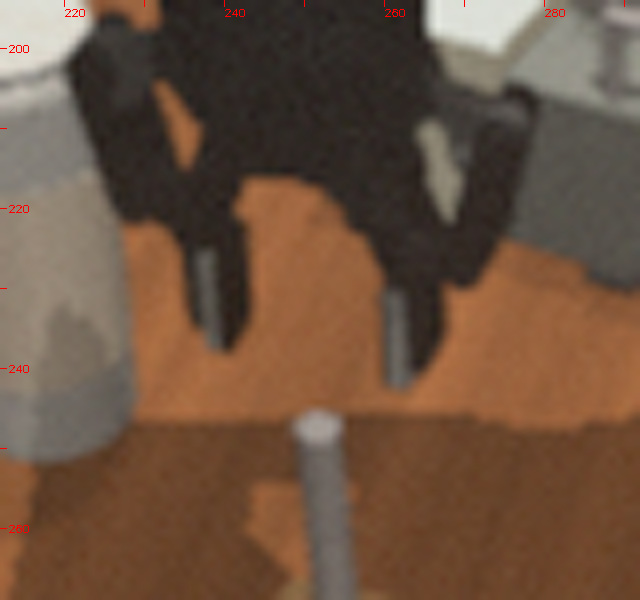

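Run:
```python
from h import *
p,d=capture("side")
a=cv2.imread("pics/side0.png")
c=np.hstack([cv2.resize(x[235:285,225:275],None,fx=7,fy=7,interpolation=cv2.INTER_NEAREST) for x in(a,p[:,:,::-1])])
cv2.imwrite("pics/cmp.png",c)
for x in(a,p[:,:,::-1]):
    r=x[238:256,240:264].astype(int).min(2); print(r.max()); m=r>125; v,u=np.nonzero(m); print(u.mean()+240,v.mean()+238,m.sum())
```

```text
169
253.0 245.5 16
150
251.28571428571428 247.14285714285714 14
```

View pics/cmp.png

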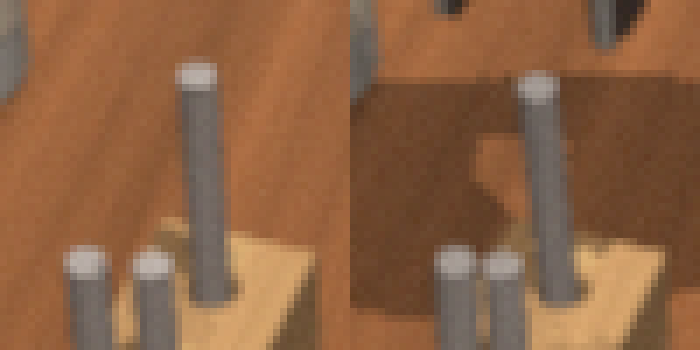

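Run:
```python
from h import *
o=ray("side",253,245.5,.16);n=ray("side",251.3,247.1,.16)
print(o,n,n-o)
p,d=capture("side"); a=cv2.imread("pics/side0.png")
for x in(a,p[:,:,::-1]):
    r=x[266:279,228:244].astype(int).min(2); m=r>.8*r.max(); v,u=np.nonzero(m); q=(u.mean()+228,v.mean()+266);print(q,ray("side",*q,.16))
```

```text
[0.56944461 0.16954693 0.16      ] [0.57182476 0.17599746 0.16      ] [0.00238015 0.00645053 0.        ]
(np.float64(236.71428571428572), np.float64(272.14285714285717)) [0.58034699 0.26482191 0.16      ]
(np.float64(239.66666666666666), np.float64(272.26666666666665)) [0.57378395 0.26385516 0.16      ]
```

>>> jog_arm(
  targets=[
    [[0,-4.6,17,0],[0,0,17,0],[0,0,15,0],[0,0,0,0]],
  ],
)

```text
time: 3.77
tool_pos: [0.572, 0.1677, 0.104]
ee_rot: [3.141, 0.003, -0.1]
ft_force: [-1.2, 0.4, -0.8]
gripper_width: 0.0499
```

Run:
```python
from h import *
to(.573,.167,.106,-.1)
p,d=capture("side")
crop(p[:,:,::-1],210,205,80,75,8,"side3c")
```

```text
t 3.77 pos [0.572  0.1677 0.104 ] rpy [ 3.141e+00  3.000e-03 -1.000e-01] F [-1.2  0.4 -0.8] w 49.9
tool shift mm [ 1.1  0.6 -2. ] twist -0.01 | world shift [ 1.  -0.7  2. ] rows 0.1
```

View pics/side3c.png

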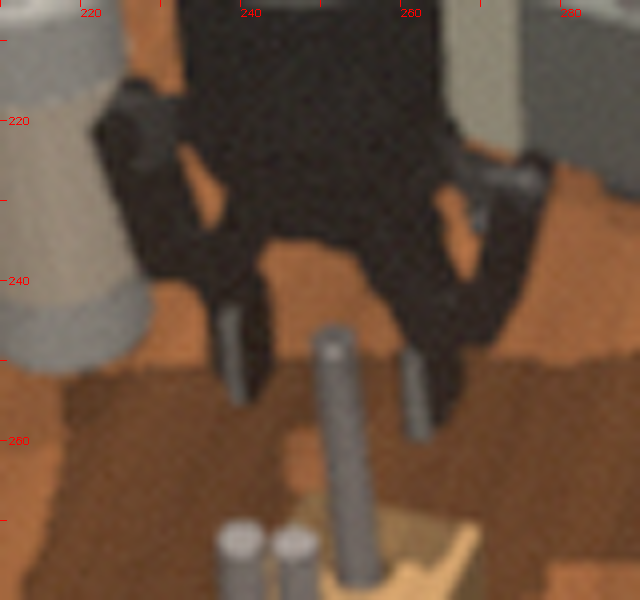

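The punch, top near (251,248), stands between the fingers at (239,255) and (261,259). I'll close on it.

>>> jog_arm(
  targets=[
    [[0,0,0,0],[0,0,0,0],[0,0,0,0],[0,0,0,0],[0,0,0,0],[0,0,0,0]],
  ],
  claw=0,
  newtons=40,
)

```text
time: 4.32
tool_pos: [0.5732, 0.1684, 0.1075]
ee_rot: [-3.141, -0.0, -0.1]
ft_force: [-3.6, -0.8, 5.5]
gripper_width: 0.0126
```

>>> jog_arm(
  targets=[
    [[0,0,0,0],[0,0,0,0],[0,2,0,0],[0,0,0,0]],
  ],
)

```text
time: 4.65
tool_pos: [0.5732, 0.1666, 0.1075]
ee_rot: [-3.14, -0.001, -0.1]
ft_force: [-2.4, 1.6, 4.7]
gripper_width: 0.0129
```

Run:
```python
from h import *
to(.572,.164,.106,-.1)
p,d=capture("side")
crop(p[:,:,::-1],210,205,80,75,8,"side4c")
```

```text
t 4.65 pos [0.5732 0.1666 0.1075] rpy [-3.14e+00 -1.00e-03 -1.00e-01] F [-2.4  1.6  4.7] w 12.9
tool shift mm [-0.9  2.8  1.5] twist -0.03 | world shift [-1.2 -2.6 -1.5] rows 0.1
```

View pics/side4c.png

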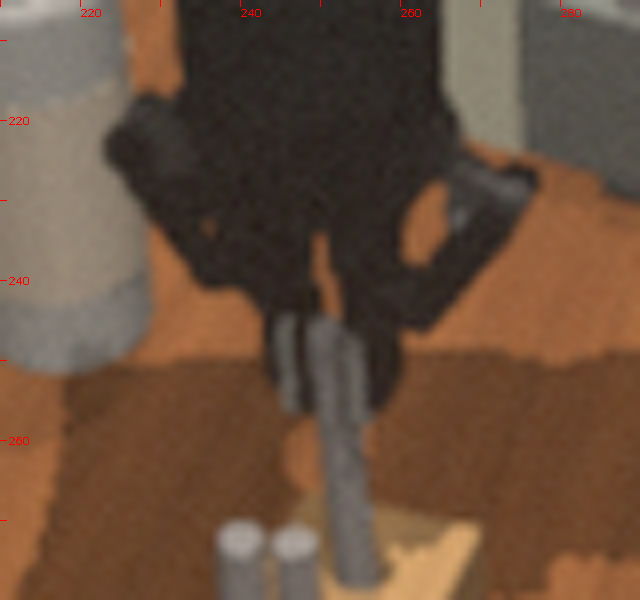

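>>> jog_arm(
  targets=[
    [[0,1,-8,0],[0,0,-16,0],[0,0,-30,0],[0,0,-36,0],[0,0,-36,0],[0,0,-34,0],[0,0,0,0],[0,0,0,0]],
  ],
)

```text
time: 5.37
tool_pos: [0.5743, 0.1651, 0.2694]
ee_rot: [-3.14, -0.007, -0.1]
ft_force: [-0.0, -0.1, -2.3]
gripper_width: 0.0127
```

Run:
```python
from h import *
to(.572,.164,.106,-.1)
p,d=capture("side");q=proj("side",observe()["tool_pos"]);print(q)
crop(p[:,:,::-1],205,150,90,100,6,"side5c")
```

```text
t 5.37 pos [0.5743 0.1651 0.2694] rpy [-3.14  -0.007 -0.1  ] F [-0.  -0.1 -2.3] w 12.7
tool shift mm [ -2.2   1.4 163.4] twist -0.0 | world shift [  -2.3   -1.1 -163.4] rows 4.1
[249.51553236 207.99707605]
```

View pics/side5c.png

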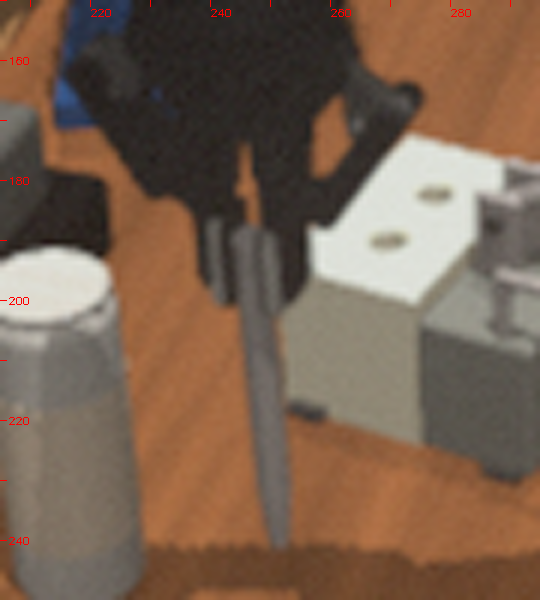

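```bash
cat >> h.py <<'E'
def cloud(n,d):
    m=camera_model(n);K=m["intrinsics"];T=m["world_to_cam"]
    v,u=np.mgrid[:d.shape[0],:d.shape[1]]
    c=np.stack([(u-K[0,2])/K[0,0]*d,(v-K[1,2])/K[1,1]*d,d],-1)
    return (c-T[:3,3])@T[:3,:3]
E
python3 - <<'E'
from h import *
p,d=capture("side")
W=cloud("side",d)
s=observe();print(s["tool_pos"])
for v in range(186,246,4):
    row=[]
    for u in range(236,260,1):
        if d[v,u]>0 : row.append(f"{u}:{W[v,u,1]*1000:.0f}")
    print(v,' '.join(row))
for v,u in((240,250),(235,250),(225,249),(215,248),(205,247),(195,246)):print(v,u,np.round(W[v,u],4),p[v,u])
print(np.round(W[190,283],4),np.round(W[183,265],4),np.round(W[195,258],4), np.round(ray("side",251.2,240.5,.172),4))
E
```

```text
[0.57216348 0.16476782 0.26430466]
186 236:-314 237:177 238:180 239:176 240:178 241:178 242:178 243:170 244:167 245:162 246:157 247:-319 248:-326 249:179 250:180 251:180 252:179 253:178 254:180 255:178 256:176 257:181 258:183 259:180
190 236:-286 237:-286 238:-290 239:170 240:171 241:178 242:175 243:177 244:171 245:167 246:167 247:169 248:165 249:176 250:174 252:181 253:180 254:174 255:175 256:168 257:163 258:-170 259:-175
194 236:-258 237:-266 238:-265 239:171 240:171 241:179 242:179 243:177 244:174 245:171 246:175 247:175 248:175 249:178 250:179 251:177 252:176 253:176 254:174 255:175 256:171 257:162 258:-149 259:-149
198 236:-237 237:-243 238:-240 239:171 240:170 241:178 242:175 243:175 244:175 245:169 246:174 247:178 248:174 249:180 250:179 251:180 252:174 253:174 254:176 255:173 256:166 257:164 258:-138 259:-137
202 236:-217 237:-212 238:-221 239:-219 240:-217 241:-214 242:174 243:175 244:175 245:-220 246:176 247:174 248:175 249:174 250:178 251:177 252:178 253:168 254:167 255:-141 256:-137 257:-140 258:-139 259:-140
206 236:-192 237:-191 238:-197 239:-196 240:-196 241:-196 242:-
[... 1652 characters left out ...]
 243:-40 244:-45 245:-43 246:-45 247:-45 248:-46 249:-44 250:166 251:172 252:167 253:168 254:166 255:-48 256:-46 257:-50 258:-48 259:-48
242 236:-19 237:-18 238:-15 239:-22 240:-19 241:-20 242:-19 243:-23 244:-23 245:-25 246:-28 247:-25 248:-29 249:-26 250:-28 251:-31 252:169 253:166 254:-29 255:-29 256:-28 257:-31 258:-33 259:-30
240 250 [ 0.6456 -0.0367 -0.0037] [120  90  70]
235 250 [0.5739 0.173  0.1942] [102  93  87]
225 249 [0.5756 0.1699 0.2212] [107  99  94]
215 248 [0.5755 0.1719 0.2514] [107  99  93]
205 247 [0.5757 0.1729 0.2799] [103  97  92]
195 246 [0.5766 0.1721 0.3061] [97 90 88]
[ 0.5775 -0.1881  0.0851] [0.5291 0.1824 0.3498] [ 0.646  -0.1454  0.0857] [0.5741 0.1663 0.172 ]
```

```bash
cat >> h.py <<'E'
def punch_axis(d,c,zlo,zhi,r=.03):
    """fit the held punch's axis from side depth: returns axis point at zlo, zhi"""
    W=cloud("side",d);m=(d>0)&(W[...,2]>zlo)&(W[...,2]<zhi)&(np.hypot(W[...,0]-c[0],W[...,1]-c[1])<r)
    k=cv2.erode(m.astype(np.uint8),np.ones((1,3)))>0
    P=W[k];z=P[:,2];out=[]
    off=.0055*np.array([-.237,.971])
    fx=np.polyfit(z,P[:,0],1);fy=np.polyfit(z,P[:,1],1)
    v,u=np.nonzero(m)
    print("n",len(P),"lowest z",round(W[m][:,2].min(),4),"max v",v.max(),"slope x,y",np.round([fx[0],fy[0]],3))
    for zz in(zlo,zhi): print("axis at",zz,np.round(np.array([np.polyval(fx,zz),np.polyval(fy,zz)])-off,4))
E
python3 - <<'E'
from h import *
P=[];
for i in range(3):
    p,d=capture("side");s=observe();print(s["tool_pos"],s["ee_rot"])
    punch_axis(d,(.575,.168),.165,.26)
W=cloud("side",d)
# white top plane
m=(p.min(2)>165)&(W[...,2]>.07)&(W[...,2]<.1)&(W[...,1]<-.1)&(W[...,0]>.53)
print(m.sum(),W[m].mean(0),W[m].std(0))
E
```

```text
[0.57176335 0.16470826 0.26318007] [ 3.14046459  0.00327648 -0.10018437]
n 98 lowest z 0.1687 max v 242 slope x,y [0.004 0.044]
axis at 0.165 [0.5709 0.1632]
axis at 0.26 [0.5713 0.1674]
[0.57160318 0.16470989 0.26274534] [ 3.14025264  0.0040568  -0.10010485]
n 106 lowest z 0.1654 max v 243 slope x,y [0.012 0.053]
axis at 0.165 [0.5698 0.1625]
axis at 0.26 [0.571  0.1675]
[0.57167084 0.16474653 0.26274724] [ 3.14027054  0.00403737 -0.10009008]
n 105 lowest z 0.1653 max v 243 slope x,y [0.015 0.054]
axis at 0.165 [0.5696 0.1622]
axis at 0.26 [0.5711 0.1674]
419 [ 0.60909879 -0.19867711  0.08671861] [0.01840635 0.04465988 0.00210994]
```

>>> jog_arm(
  targets=[
    [[3,15,0,0],[6,30,0,0],[7,36,0,0],[7,36,0,0],[7,36,0,0],[7,36,0,0],[7,36,0,0],[7,36,0,0]],
  ],
)

```text
time: 6.28
tool_pos: [0.5966, -0.1014, 0.2636]
ee_rot: [-3.141, 0.003, -0.1]
ft_force: [0.1, 0.2, -1.1]
gripper_width: 0.0125
```

>>> jog_arm(
  targets=[
    [[7,36,0,0],[7,36,0,0],[6,30,0,0],[3,22,0,0],[0,0,0,4.7],[0,0,0,4.7],[0,0,0,0],[0,0,0,0]],
  ],
)

```text
time: 6.95
tool_pos: [0.6074, -0.2254, 0.2638]
ee_rot: [-3.141, 0.002, -0.262]
ft_force: [-0.1, 0.2, -2.1]
gripper_width: 0.0127
```

Run:
```python
from h import *
p,d=capture("side")
to(.607,-.226,.20,-.264)
c=observe()["tool_pos"]
punch_axis(d,c[:2],c[2]-.093,c[2]-.002)
crop(p[:,:,::-1],225,100,90,100,6,"side6c")
for w in((277.06,181.9),(269.3,189.7)):print(ray("side",*w,.0867))
```

```text
t 7.0 pos [ 0.6076 -0.2251  0.2642] rpy [-3.141e+00  2.000e-03 -2.620e-01] F [ 0.2 -0.1 -1.3] w 13.1
tool shift mm [-0.3  1.  64.2] twist 0.12 | world shift [ -0.6  -0.9 -64.2] rows 1.6
n 61 lowest z 0.1727 max v 159 slope x,y [0.022 0.009]
axis at 0.17115173179358842 [ 0.6059 -0.2249]
axis at 0.2621517317935884 [ 0.6079 -0.2241]
[ 0.60558794 -0.22744843  0.0867    ]
[ 0.61889445 -0.17911658  0.0867    ]
```

View pics/side6c.png

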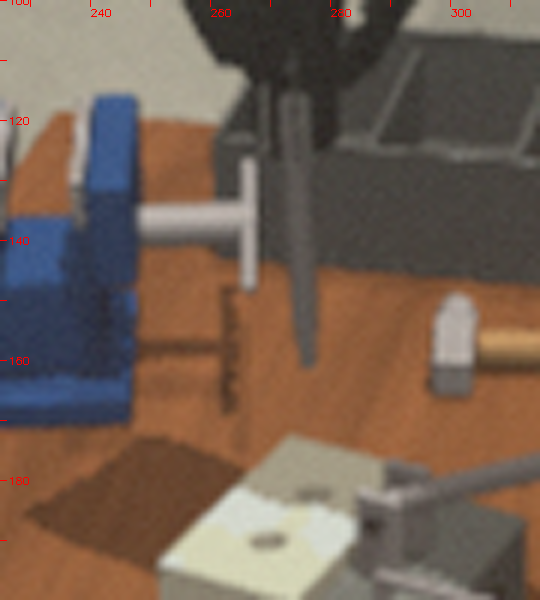

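>>> jog_arm(
  targets=[
    [[0.4,1.6,20,0],[0,0,25,0],[0,0,12,0],[0,0,0,0],[0,0,0,0],[0,0,0,0]],
  ],
)

```text
time: 7.5
tool_pos: [0.6085, -0.2272, 0.2098]
ee_rot: [3.141, -0.002, -0.263]
ft_force: [-0.9, 0.1, -1.8]
gripper_width: 0.0129
```

Run:
```python
from h import *
for i in range(2):
    p,d=capture("side")
    c=observe()["tool_pos"]
    punch_axis(d,c[:2],c[2]-.093,c[2]-.002)
to(.607,-.226,.20,-.264)
crop(p[:,:,::-1],245,125,75,75,8,"side7c")
p,d=capture("top");crop(p[:,:,::-1],280,150,80,80,7,"top7c")
```

```text
n 57 lowest z 0.12 max v 174 slope x,y [0.02  0.045]
axis at 0.11741026952833108 [ 0.6072 -0.2282]
axis at 0.20841026952833108 [ 0.609  -0.2241]
n 52 lowest z 0.1191 max v 174 slope x,y [0.014 0.039]
axis at 0.11755728347207908 [ 0.6079 -0.2282]
axis at 0.20855728347207908 [ 0.6091 -0.2246]
t 7.6 pos [ 0.6088 -0.2274  0.2106] rpy [ 3.141e+00 -3.000e-03 -2.640e-01] F [ 0.1  0.4 -1.6] w 12.8
tool shift mm [-2.1 -0.9 10.6] twist 0.02 | world shift [ -1.8   1.4 -10.6] rows 0.3
```

View pics/side7c.png

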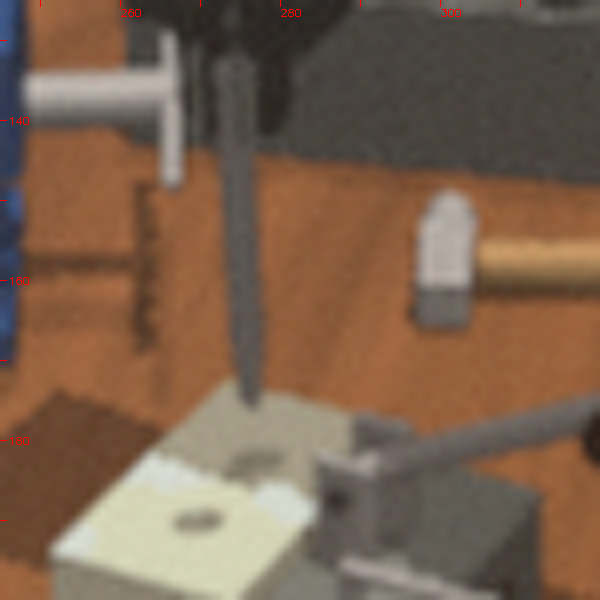

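View pics/top7c.png

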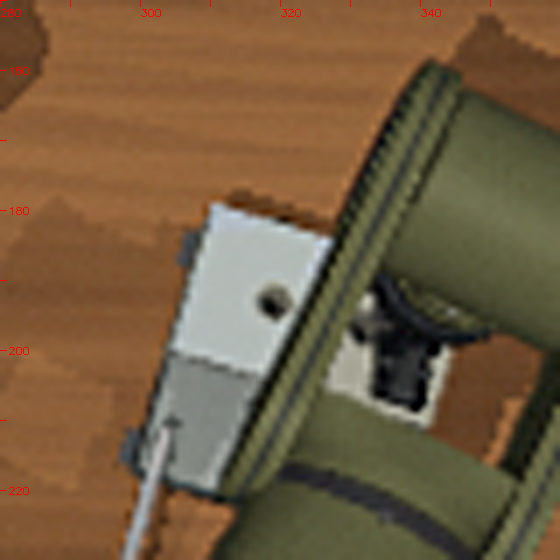

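Run:
```python
from h import *
for z in(.112,.114,.116,.118):print(z,ray("side",276,175.0,z))
print(proj("side",[.6056,-.2274,.114]))
```

```text
0.112 [ 0.60841857 -0.22745862  0.112     ]
0.114 [ 0.60762261 -0.22431079  0.114     ]
0.116 [ 0.60682664 -0.22116296  0.116     ]
0.118 [ 0.60603068 -0.21801513  0.118     ]
[276.85445312 174.55715047]
```

>>> jog_arm(
  targets=[
    [[-1.9,0.5,8,0],[0,0,10,0],[0,0,10,0],[0,0,8,0],[0,0,0,0]],
  ],
)

```text
time: 8.07
tool_pos: [0.6042, -0.2263, 0.1685]
ee_rot: [-3.141, 0.006, -0.264]
ft_force: [-0.5, 0.4, -2.1]
gripper_width: 0.0126
```

Run:
```python
from h import *
p,d=capture("side")
to(.607,-.226,.20,-.264)
crop(p[:,:,::-1],245,125,75,75,8,"side8c")
```

```text
t 8.12 pos [ 0.6047 -0.2265  0.1698] rpy [-3.141  0.004 -0.264] F [-0.6  0.2 -1.8] w 12.8
tool shift mm [  2.1  -1.1 -30.2] twist -0.01 | world shift [ 2.3  0.5 30.2] rows 0.8
```

View pics/side8c.png

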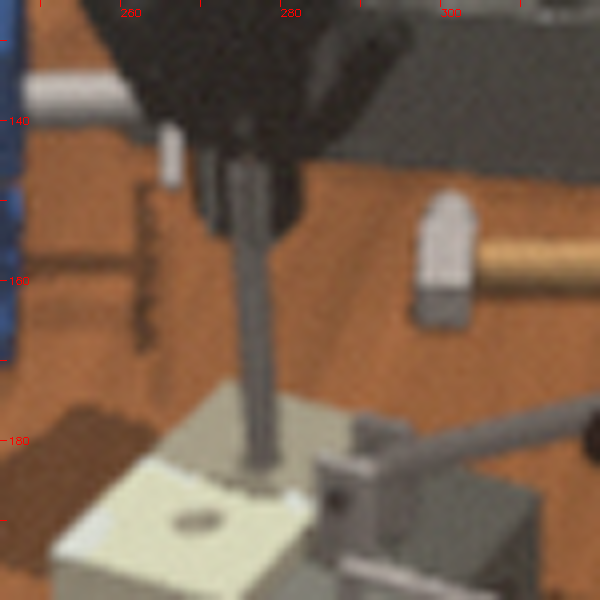

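The tip has entered the well at (277,182) with no side force, so I'll keep going down.

>>> jog_arm(
  targets=[
    [[0,0,8,0],[0,0,8,0],[0,0,8,0],[0,0,0,0]],
  ],
)

```text
time: 8.45
tool_pos: [0.6047, -0.2265, 0.1457]
ee_rot: [-3.141, 0.004, -0.264]
ft_force: [-0.3, 0.5, -1.7]
gripper_width: 0.0129
```

>>> jog_arm(
  targets=[
    [[0,0,8,0],[0,0,8,0],[0,0,7,0],[0,0,0,0],[0,0,0,0]],
  ],
)

```text
time: 8.87
tool_pos: [0.6054, -0.2268, 0.1244]
ee_rot: [-3.141, 0.002, -0.264]
ft_force: [-0.4, 0.5, -1.7]
gripper_width: 0.0129
```

>>> jog_arm(
  targets=[
    [[0,0,5,0],[0,0,0,0],[0,0,0,0]],
  ],
)

```text
time: 9.12
tool_pos: [0.6059, -0.2271, 0.1203]
ee_rot: [-3.142, -0.0, -0.264]
ft_force: [-0.0, 0.0, -1.7]
gripper_width: 0.0131
```

>>> jog_arm(
  targets=[
    [[0,0,0,0],[0,0,0,0],[0,0,0,0],[0,0,0,0],[0,0,0,0]],
  ],
  claw=45,
)

```text
time: 9.53
tool_pos: [0.6061, -0.2272, 0.1208]
ee_rot: [3.141, -0.001, -0.264]
ft_force: [0.4, -0.2, 1.0]
gripper_width: 0.0452
```

>>> jog_arm(
  targets=[
    [[0,0,-12,0],[0,0,-25,0],[0,0,-36,0],[0,0,-36,0],[0,0,-36,0],[0,0,-8,0]],
  ],
)

```text
time: 10.03
tool_pos: [0.6086, -0.2283, 0.2834]
ee_rot: [3.139, -0.013, -0.264]
ft_force: [0.8, 0.7, 0.7]
gripper_width: 0.0449
```

Run:
```python
from h import *
p,d=capture("side")
to(.577,.260,.27,-.1)
crop(p[:,:,::-1],245,125,75,75,8,"side9c")
crop(p[:,:,::-1],205,240,75,90,6,"side9d")
```

```text
t 10.08 pos [ 0.6085 -0.2283  0.2825] rpy [ 3.139 -0.013 -0.264] F [-0.1 -0.5  0.9] w 44.8
tool shift mm [-157.8 -463.1   12.5] twist -9.4 | world shift [-31.5 488.3 -12.5] rows 12.2
```

View pics/side9c.png

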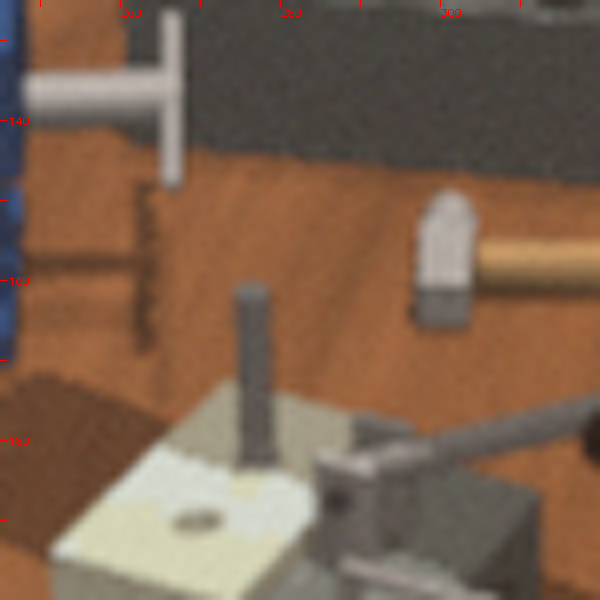

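View pics/side9d.png

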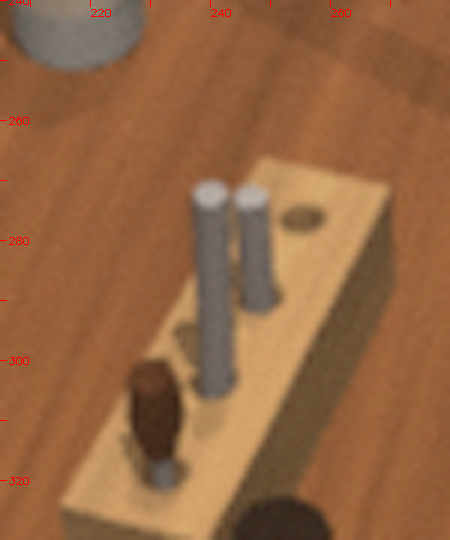

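>>> jog_arm(
  targets=[
    [[-6,-18,0,0],[-12,-36,0,0],[-12,-36,0,0],[-12,-36,0,0],[-12,-36,0,0],[-12,-36,0,0],[-12,-36,0,0],[-12,-36,0,0]],
  ],
)

```text
time: 10.75
tool_pos: [0.5885, 0.0588, 0.2724]
ee_rot: [3.141, 0.001, -0.264]
ft_force: [0.1, 0.6, -0.2]
gripper_width: 0.0449
```

>>> jog_arm(
  targets=[
    [[-12,-36,0,0],[-12,-36,0,0],[-12,-36,0,0],[-12,-36,0,0],[-12,-34,0,0],[0,0,10,-4.7],[0,0,10,-4.7],[0,0,0,0]],
  ],
)

```text
time: 11.42
tool_pos: [0.5762, 0.245, 0.2497]
ee_rot: [3.139, 0.005, -0.097]
ft_force: [-0.8, 0.4, -0.8]
gripper_width: 0.045
```

Run:
```python
from h import *
print(proj("side",[.6055,-.2274,.0867+.08]),proj("side",[.6055,-.2274,.0867+.10]))
p,d=capture("side")
print(ray("side",239.5,272.3,.1567))
to(.577,.260,.107,-.1)
crop(p[:,:,::-1],205,190,80,90,6,"side10c")
```

```text
[276.49059255 159.90156946] [276.33618942 154.16987127]
[0.57535941 0.26076645 0.1567    ]
t 11.47 pos [0.5767 0.2446 0.2509] rpy [ 3.14   0.004 -0.101] F [-0.3 -1.2 -0.8] w 45.1
tool shift mm [ -1.3 -15.4 143.9] twist -0.06 | world shift [   0.3   15.4 -143.9] rows 3.6
```

View pics/side10c.png

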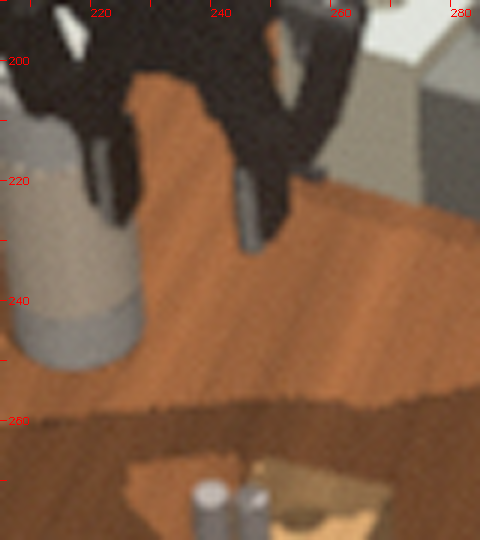

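>>> jog_arm(
  targets=[
    [[-1,-15.5,0,0],[0,0,35,0],[0,0,35,0],[0,0,15,0],[0,0,0,0],[0,0,0,0],[0,0,0,0]],
  ],
)

```text
time: 12.05
tool_pos: [0.58, 0.2605, 0.171]
ee_rot: [-3.14, -0.003, -0.101]
ft_force: [0.6, 0.1, 0.3]
gripper_width: 0.045
```

Run:
```python
from h import *
p,d=capture("side")
to(.577,.260,.107,-.1)
crop(p[:,:,::-1],205,220,75,90,6,"side11c")
```

```text
t 12.1 pos [0.5803 0.2606 0.1716] rpy [-3.14  -0.004 -0.101] F [ 0.3  0.2 -0.1] w 44.9
tool shift mm [-3.2  0.9 64.6] twist -0.04 | world shift [ -3.3  -0.6 -64.6] rows 1.6
```

View pics/side11c.png

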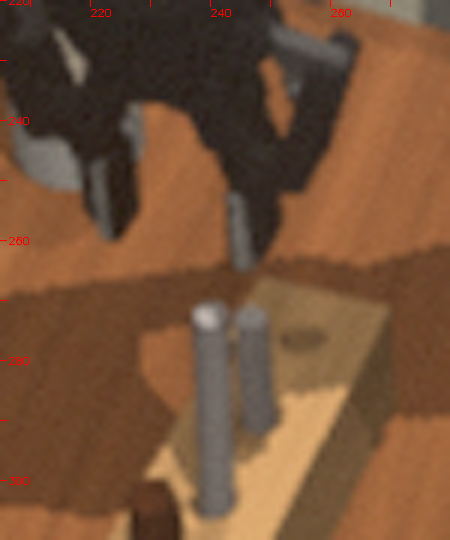

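>>> jog_arm(
  targets=[
    [[-5,0.6,0,0],[0,0,20,0],[0,0,25,0],[0,0,0,0],[0,0,0,0],[0,0,0,0]],
  ],
)

```text
time: 12.6
tool_pos: [0.5744, 0.2603, 0.1253]
ee_rot: [-3.141, -0.002, -0.1]
ft_force: [0.3, 0.0, -0.1]
gripper_width: 0.0451
```

Run:
```python
from h import *
p,d=capture("side")
to(.577,.260,.107,-.1)
crop(p[:,:,::-1],205,220,75,90,6,"side12c")
```

```text
t 12.65 pos [0.5748 0.2604 0.1258] rpy [-3.14e+00 -3.00e-03 -1.00e-01] F [ 0.  -0.5 -0.4] w 45.1
tool shift mm [ 2.3  0.2 18.8] twist -0.01 | world shift [  2.2  -0.4 -18.8] rows 0.5
```

View pics/side12c.png

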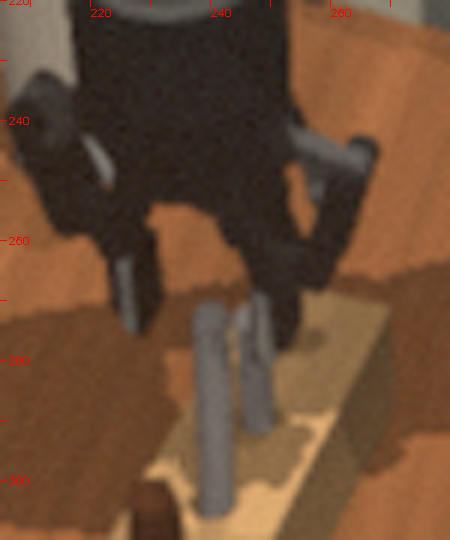

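>>> jog_arm(
  targets=[
    [[-1,0,18,0],[0,0,0,0],[0,0,0,0]],
  ],
)

```text
time: 12.9
tool_pos: [0.5725, 0.2601, 0.1059]
ee_rot: [3.142, 0.0, -0.1]
ft_force: [-0.2, 0.8, 0.3]
gripper_width: 0.0449
```

>>> jog_arm(
  targets=[
    [[0,0,0,0],[0,0,0,0],[0,0,0,0],[0,0,0,0],[0,0,0,0],[0,0,0,0],[0,0,0,0]],
  ],
  claw=0,
  newtons=40,
)

```text
time: 13.48
tool_pos: [0.5744, 0.2603, 0.1069]
ee_rot: [-3.14, -0.004, -0.1]
ft_force: [5.3, -1.1, 3.0]
gripper_width: 0.0128
```

Run:
```python
from h import *
p,d=capture("side")
to(.577,.260,.107,-.1)
crop(p[:,:,::-1],205,220,75,90,6,"side13c")
```

```text
t 13.53 pos [0.5744 0.2603 0.1069] rpy [-3.14  -0.004 -0.1  ] F [5.4 0.2 2. ] w 12.8
tool shift mm [ 2.6 -0.  -0.1] twist -0.01 | world shift [ 2.6 -0.3  0.1] rows 0.1
```

View pics/side13c.png

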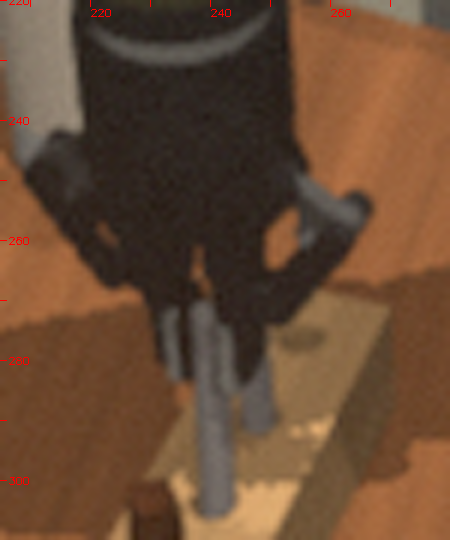

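>>> jog_arm(
  targets=[
    [[2,0,-6,0],[0,0,-16,0],[0,0,-30,0],[0,0,-36,0],[0,0,-36,0],[0,0,-40,0],[0,0,0,0],[0,0,0,0]],
  ],
)

```text
time: 14.2
tool_pos: [0.5748, 0.2604, 0.2725]
ee_rot: [-3.139, -0.002, -0.1]
ft_force: [-0.1, -0.2, -1.9]
gripper_width: 0.0124
```

>>> jog_arm(
  targets=[
    [[0,0,0,0],[0,0,0,0],[0,0,0,0]],
  ],
)

```text
time: 14.45
tool_pos: [0.5731, 0.2595, 0.2661]
ee_rot: [3.139, 0.005, -0.1]
ft_force: [1.0, 0.7, -1.7]
gripper_width: 0.0129
```

Run:
```python
from h import *
for i in range(2):
    p,d=capture("side")
    c=observe()["tool_pos"]
    punch_axis(d,c[:2],c[2]-.093,c[2]-.002)
to(.6197,-.178,.264,-.264)
crop(p[:,:,::-1],205,170,75,90,6,"side14c")
```

```text
n 134 lowest z 0.1747 max v 268 slope x,y [-0.013 -0.004]
axis at 0.1734939402486286 [0.5747 0.2617]
axis at 0.2644939402486286 [0.5734 0.2613]
n 132 lowest z 0.1748 max v 268 slope x,y [-0.008 -0.001]
axis at 0.1740527190593745 [0.5748 0.2617]
axis at 0.2650527190593745 [0.574  0.2616]
t 14.55 pos [0.5736 0.2596 0.2671] rpy [ 3.14   0.004 -0.1  ] F [-0.9 -0.6 -2.1] w 12.8
tool shift mm [ 89.5 430.8   3.1] twist 9.39 | world shift [  46.1 -437.6   -3.1] rows 11.0
```

View pics/side14c.png

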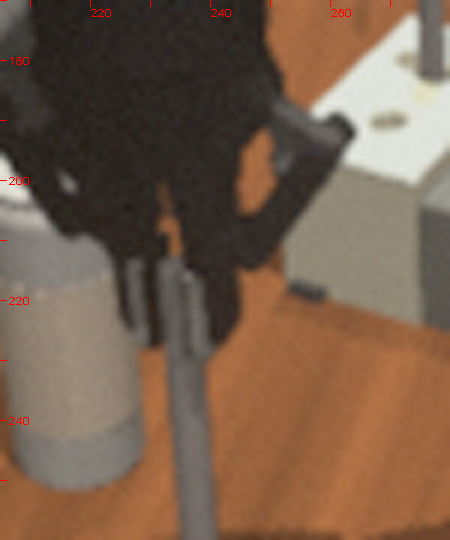

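>>> jog_arm(
  targets=[
    [[3,15,0,0],[6,30,0,0],[7,35,0,0],[7,35,0,0],[7,35,0,0],[7,35,0,0],[7,35,0,0],[7,35,0,0]],
  ],
)

```text
time: 15.22
tool_pos: [0.5993, -0.0014, 0.2691]
ee_rot: [3.141, 0.001, -0.1]
ft_force: [0.4, -0.1, -2.1]
gripper_width: 0.013
```

>>> jog_arm(
  targets=[
    [[7,35,0,0],[7,35,0,0],[7,35,0,0],[7,35,0,0],[5,25,0,0],[3,15,0,4.7],[0,0,0,4.7],[0,0,0,0]],
  ],
)

```text
time: 15.88
tool_pos: [0.6169, -0.1836, 0.2686]
ee_rot: [3.142, 0.001, -0.268]
ft_force: [-0.1, -0.5, -2.1]
gripper_width: 0.0131
```

>>> jog_arm(
  targets=[
    [[0,0,0,0],[0,0,0,0],[0,0,0,0]],
  ],
)

```text
time: 16.13
tool_pos: [0.6176, -0.1812, 0.2694]
ee_rot: [3.142, 0.0, -0.262]
ft_force: [-0.2, 0.6, -0.7]
gripper_width: 0.0127
```

Run:
```python
from h import *
for i in range(2):
    p,d=capture("side")
    c=observe()["tool_pos"]
    punch_axis(d,c[:2],c[2]-.093,c[2]-.002)
to(.617,-.182,.21,-.264)
```

```text
n 61 lowest z 0.1783 max v 165 slope x,y [-0.008 -0.004]
axis at 0.17645364614251882 [ 0.6202 -0.1783]
axis at 0.2674536461425188 [ 0.6195 -0.1787]
n 59 lowest z 0.1776 max v 165 slope x,y [-0.01   0.007]
axis at 0.17649450991588303 [ 0.6205 -0.1788]
axis at 0.267494509915883 [ 0.6196 -0.1781]
t 16.23 pos [ 0.6177 -0.1811  0.2695] rpy [ 3.142 -0.    -0.263] F [ 0.7 -0.1 -1.4] w 12.9
tool shift mm [-0.4  1.1 59.5] twist 0.08 | world shift [ -0.7  -0.9 -59.5] rows 1.5
```

>>> jog_arm(
  targets=[
    [[-1.2,1,20,0],[0,0,25,0],[0,0,12,0],[0,0,0,0],[0,0,0,0],[0,0,0,0]],
  ],
)

```text
time: 16.73
tool_pos: [0.617, -0.1824, 0.2139]
ee_rot: [3.141, -0.002, -0.264]
ft_force: [0.4, 0.2, -1.0]
gripper_width: 0.0125
```

Run:
```python
from h import *
for i in range(2):
    p,d=capture("side")
    c=observe()["tool_pos"]
    punch_axis(d,c[:2],c[2]-.093,c[2]-.002)
to(.617,-.182,.21,-.264)
crop(p[:,:,::-1],235,125,75,75,8,"side15c")
print(proj("side",[.6189,-.1791,.114]))
```

```text
n 61 lowest z 0.1222 max v 181 slope x,y [-0.007 -0.003]
axis at 0.12144733844494698 [ 0.6198 -0.18  ]
axis at 0.21244733844494698 [ 0.6191 -0.1803]
n 63 lowest z 0.122 max v 180 slope x,y [-0.021  0.044]
axis at 0.12154138663778014 [ 0.6205 -0.1814]
axis at 0.21254138663778013 [ 0.6186 -0.1775]
t 16.83 pos [ 0.6173 -0.1826  0.2145] rpy [ 3.141e+00 -3.000e-03 -2.640e-01] F [-0.5 -0.  -1.6] w 12.6
tool shift mm [-0.4 -0.5  4.5] twist 0.0 | world shift [-0.3  0.6 -4.5] rows 0.1
[269.0057916  182.25504663]
```

View pics/side15c.png

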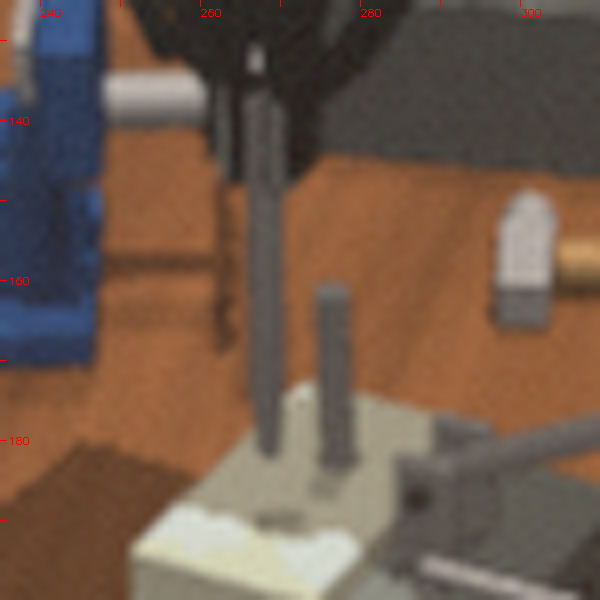

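>>> jog_arm(
  targets=[
    [[-1.5,0,8,0],[0,0,10,0],[0,0,10,0],[0,0,8,0],[0,0,0,0]],
  ],
)

```text
time: 17.25
tool_pos: [0.613, -0.1812, 0.1726]
ee_rot: [-3.141, 0.006, -0.264]
ft_force: [-0.3, -0.0, -1.3]
gripper_width: 0.013
```

Run:
```python
from h import *
p,d=capture("side")
to(.617,-.182,.12,-.264)
crop(p[:,:,::-1],235,125,75,75,8,"side16c")
```

```text
t 17.3 pos [ 0.6136 -0.1815  0.1739] rpy [-3.141  0.004 -0.264] F [-0.1 -0.4 -1.3] w 12.9
tool shift mm [ 3.4 -0.4 53.9] twist -0.01 | world shift [  3.4  -0.5 -53.9] rows 1.4
```

View pics/side16c.png

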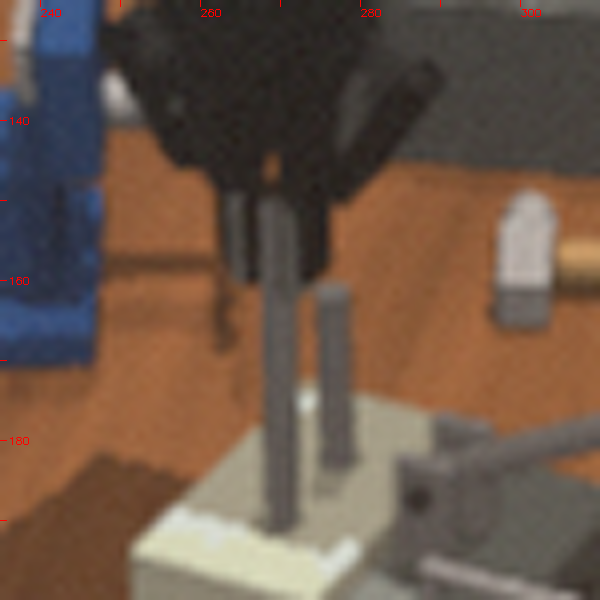

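>>> jog_arm(
  targets=[
    [[1,0,8,0],[0,0,8,0],[0,0,8,0],[0,0,0,0]],
  ],
)

```text
time: 17.63
tool_pos: [0.6146, -0.1817, 0.1497]
ee_rot: [-3.141, 0.004, -0.264]
ft_force: [-1.1, -0.1, -2.4]
gripper_width: 0.0125
```

>>> jog_arm(
  targets=[
    [[0,0,8,0],[0,0,8,0],[0,0,8,0],[0,0,0,0],[0,0,0,0],[0,0,0,0]],
  ],
)

```text
time: 18.13
tool_pos: [0.6159, -0.1822, 0.1285]
ee_rot: [-3.142, -0.0, -0.264]
ft_force: [0.1, -0.1, -1.4]
gripper_width: 0.0127
```

>>> jog_arm(
  targets=[
    [[0,0,6,0],[0,0,0,0],[0,0,0,0]],
  ],
)

```text
time: 18.38
tool_pos: [0.6157, -0.1822, 0.1221]
ee_rot: [3.141, 0.0, -0.264]
ft_force: [-1.1, 0.2, -1.2]
gripper_width: 0.0124
```

>>> jog_arm(
  targets=[
    [[0,0,0,0],[0,0,0,0],[0,0,0,0],[0,0,0,0],[0,0,0,0]],
  ],
  claw=45,
)

```text
time: 18.8
tool_pos: [0.6161, -0.1823, 0.1228]
ee_rot: [3.141, -0.001, -0.264]
ft_force: [0.3, -0.5, -0.2]
gripper_width: 0.0446
```

>>> jog_arm(
  targets=[
    [[0,0,-12,0],[0,0,-25,0],[0,0,-36,0],[0,0,-36,0],[0,0,-36,0],[0,0,0,0]],
  ],
)

```text
time: 19.3
tool_pos: [0.6195, -0.1836, 0.2794]
ee_rot: [3.14, -0.017, -0.264]
ft_force: [0.8, -0.7, 1.5]
gripper_width: 0.0454
```

Run:
```python
from h import *
p,d=capture("side")
to(.444,-.159,.26,-.264)
print(proj("side",[.6189,-.1791,.1667]))
crop(p[:,:,::-1],245,125,95,75,8,"side17c")
```

```text
t 19.35 pos [ 0.6184 -0.1832  0.2755] rpy [ 3.14  -0.012 -0.264] F [-0.3  0.1 -0.3] w 44.5
tool shift mm [-174.7   22.2   15.5] twist -0.0 | world shift [-174.4   24.2  -15.5] rows 4.4
[268.42464769 167.39036216]
```

View pics/side17c.png

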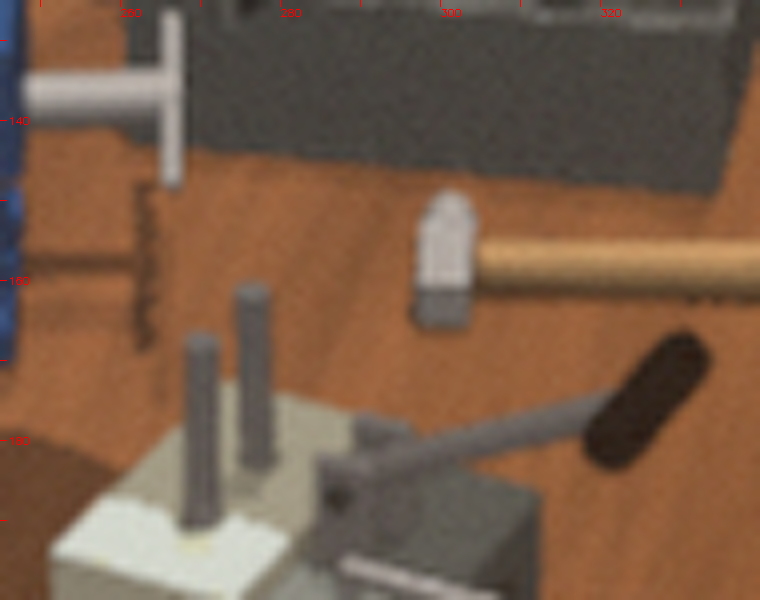

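>>> jog_arm(
  targets=[
    [[-17,2,0,0],[-35,5,0,0],[-35,5,0,0],[-35,4,4,0],[-35,4,6,0],[-17,2,6,0],[0,0,20,0],[0,0,0,0]],
  ],
  claw=0,
  newtons=60,
)

```text
time: 20.02
tool_pos: [0.4394, -0.1569, 0.2278]
ee_rot: [-3.141, 0.005, -0.265]
ft_force: [-0.1, 1.0, -1.5]
gripper_width: -0.0
```

>>> jog_arm(
  targets=[
    [[0,0,20,0],[0,0,0,0],[0,0,0,0],[0,0,0,0]],
  ],
)

```text
time: 20.35
tool_pos: [0.4425, -0.1581, 0.2122]
ee_rot: [-3.142, -0.0, -0.264]
ft_force: [-0.2, -0.0, 0.7]
gripper_width: 0.0002
```

Run:
```python
from h import *
p,d=capture("side")
to(.444,-.159,.19,-.264)
crop(p[:,:,::-1],270,110,95,75,8,"side18c")
```

```text
t 20.4 pos [ 0.4428 -0.1582  0.2125] rpy [ 3.141e+00 -1.000e-03 -2.640e-01] F [0.4 0.4 0.4] w 0.1
tool shift mm [ 1.4  0.4 22.5] twist 0.0 | world shift [  1.2  -0.8 -22.5] rows 0.6
```

View pics/side18c.png

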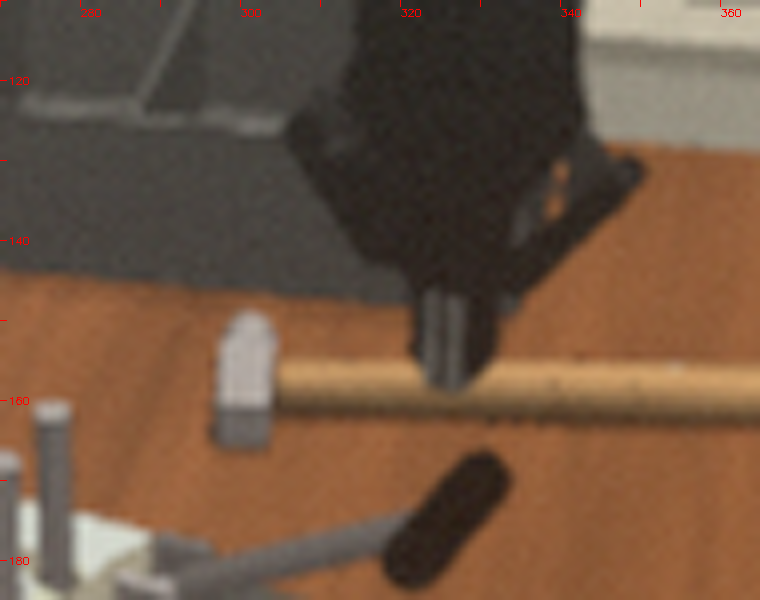

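>>> jog_arm(
  targets=[
    [[0,0,12,0],[0,0,9,0],[-3,0,6,0],[-3,0,6,0],[-4,0,12,0],[0,0,0,0],[0,0,0,0]],
  ],
)

```text
time: 20.98
tool_pos: [0.432, -0.1551, 0.1658]
ee_rot: [-3.141, 0.001, -0.264]
ft_force: [0.0, -0.3, 0.4]
gripper_width: -0.0005
```

>>> jog_arm(
  targets=[
    [[-3,0,12,0],[-2,0,10,0],[0,0,0,0],[0,0,0,0],[0,0,0,0]],
  ],
)

```text
time: 21.4
tool_pos: [0.4227, -0.1526, 0.1439]
ee_rot: [-3.141, 0.014, -0.264]
ft_force: [-18.4, 5.2, 11.4]
gripper_width: 0.0002
```

Run:
```python
from h import *
p,d=capture("side")
to(.4286,-.1551,.126,-.264)
crop(p[:,:,::-1],270,140,95,75,8,"side19c")
```

```text
t 21.45 pos [ 0.4228 -0.1526  0.144 ] rpy [-3.141  0.014 -0.264] F [-19.    4.7  11.9] w -0.2
tool shift mm [ 6.3  0.9 18. ] twist 0.02 | world shift [  5.8  -2.5 -18. ] rows 0.5
```

View pics/side19c.png

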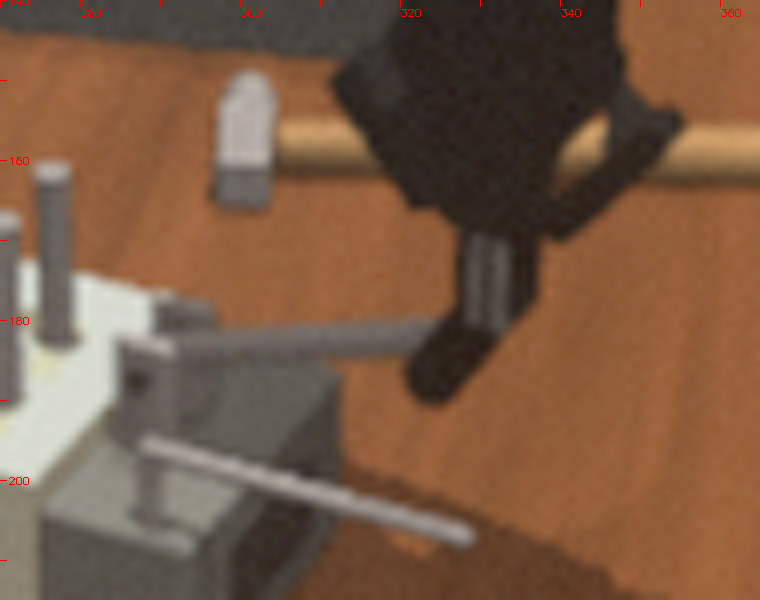

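>>> jog_arm(
  targets=[
    [[0,0,-12,0],[4,0,-15,0],[8,0,-25,0],[4,0,-15,0],[0,0,0,0],[0,0,0,0],[0,0,0,0]],
  ],
)

```text
time: 22.03
tool_pos: [0.4424, -0.1579, 0.2102]
ee_rot: [-3.141, 0.002, -0.264]
ft_force: [-0.2, 0.3, 0.1]
gripper_width: 0.0
```

Run:
```python
from h import *
p,d=capture("side")
to(.444,-.159,.19,-.264)
crop(p[:,:,::-1],270,120,95,75,8,"side20c")
```

```text
t 22.08 pos [ 0.4421 -0.1578  0.2097] rpy [-3.141e+00  3.000e-03 -2.640e-01] F [-1.1  0.3 -0.1] w -0.1
tool shift mm [ 2.1  0.7 19.7] twist -0.01 | world shift [  1.9  -1.2 -19.7] rows 0.5
```

View pics/side20c.png

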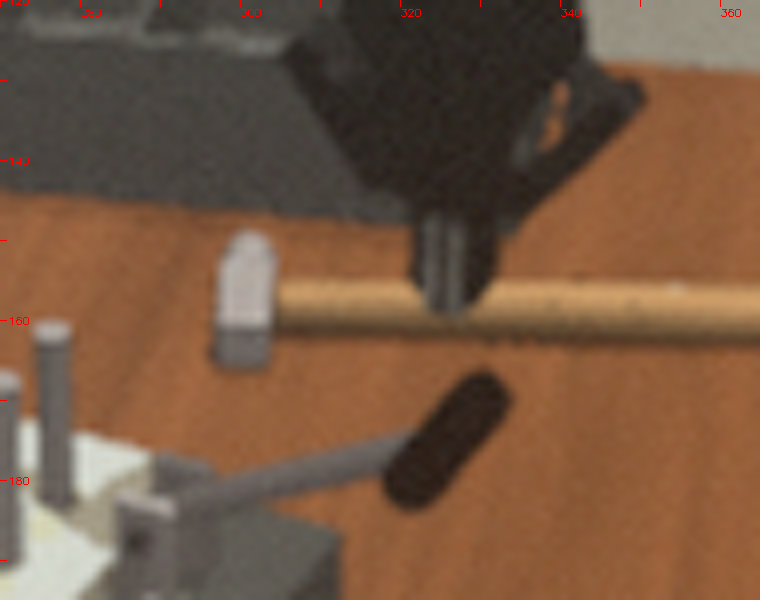

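Run:
```python
from h import *
c=observe()["tool_pos"];print(c,proj("side",c),proj("side",c+[0,0,.01]),proj("side",[.444,-.159,.177]))
p,d=capture("side");W=cloud("side",d)
for v in range(150,166,2):
    print(v,[np.round(W[v,u]*1000).astype(int).tolist() for u in(323,325,327)])
for v,u in((172,330),(175,325),(178,322)):print(v,u,np.round(W[v,u],4))
```

```text
[ 0.44212938 -0.15779939  0.20971166] [326.69213708 164.22849571] [326.83494357 161.1486321 ] [325.64699237 173.83155398]
150 [[453, -152, 257], [447, -147, 261], [442, -146, 261]]
152 [[453, -152, 251], [447, -144, 256], [441, -146, 255]]
154 [[453, -150, 246], [447, -148, 248], [441, -143, 251]]
156 [[452, -145, 242], [446, -145, 243], [441, -148, 242]]
158 [[452, -146, 236], [446, -145, 237], [441, -149, 235]]
160 [[501, -521, 13], [493, -523, 12], [440, -145, 231]]
162 [[502, -531, -1], [494, -535, -3], [487, -538, -4]]
164 [[500, -522, -5], [493, -524, -5], [486, -529, -8]]
172 330 [ 0.4325 -0.1654  0.1807]
175 325 [ 0.4432 -0.1386  0.1855]
178 322 [ 0.4491 -0.1212  0.1855]
```

>>> jog_arm(
  targets=[
    [[0,0,15,0],[0,0,15,0],[0,0,11,0],[-1.5,0,3,0],[-1.5,0,3,0],[0,0,0,0],[0,0,0,0],[0,0,0,0]],
  ],
)

```text
time: 22.8
tool_pos: [0.4409, -0.1576, 0.1656]
ee_rot: [-3.142, -0.002, -0.264]
ft_force: [1.6, 1.6, 2.8]
gripper_width: 0.0003
```

Run:
```python
from h import *
p,d=capture("side")
to(.444,-.159,.104,-.264)
crop(p[:,:,::-1],270,130,95,75,8,"side21c")
```

```text
t 22.85 pos [ 0.4408 -0.1576  0.1656] rpy [-3.142e+00 -2.000e-03 -2.640e-01] F [1.1 1.7 2.8] w 0.0
tool shift mm [ 3.4  0.5 61.6] twist -0.01 | world shift [  3.2  -1.4 -61.6] rows 1.5
```

View pics/side21c.png

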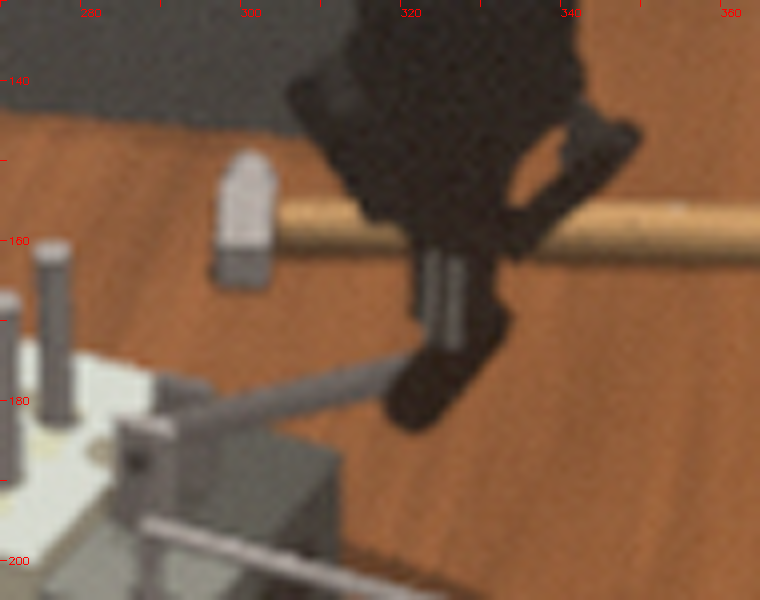

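>>> jog_arm(
  targets=[
    [[-3,0,6,0],[-3,0,7,0],[-2,0,6,0],[-2,0,6,0],[-1.5,0,6,0],[-1,0,6,0],[0,0,0,0],[0,0,0,0]],
  ],
)

```text
time: 23.52
tool_pos: [0.4272, -0.1542, 0.1277]
ee_rot: [3.141, 0.002, -0.264]
ft_force: [-3.7, 1.1, 5.5]
gripper_width: -0.0001
```

Run:
```python
from h import *
p,d=capture("side")
to(.4286,-.1551,.104,-.264)
crop(p[:,:,::-1],270,140,95,75,8,"side22c")
```

```text
t 23.57 pos [ 0.4274 -0.1543  0.128 ] rpy [ 3.141e+00  2.000e-03 -2.640e-01] F [-5.   1.6  6.6] w 0.2
tool shift mm [ 1.4  0.5 24. ] twist -0.0 | world shift [  1.2  -0.8 -24. ] rows 0.6
```

View pics/side22c.png

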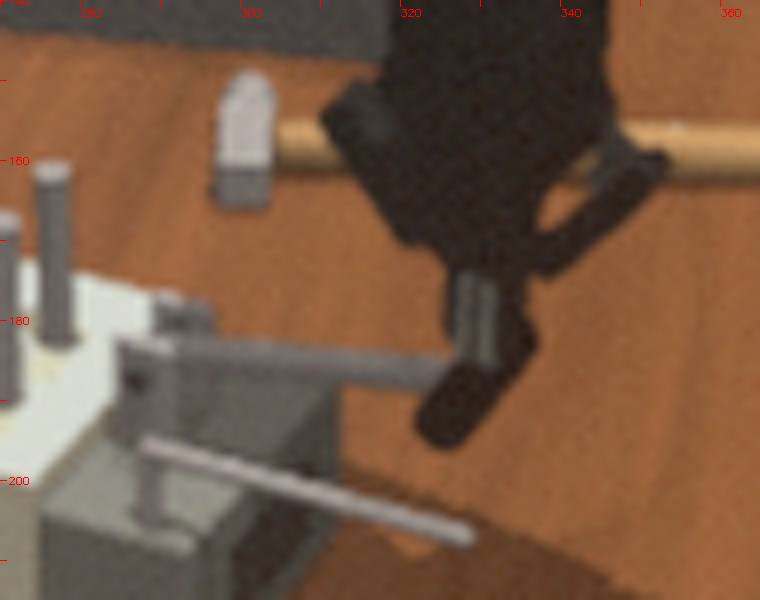

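>>> jog_arm(
  targets=[
    [[0,0,5,0],[0,0,5,0],[0,0,5,0],[0,0,0,0],[0,0,0,0],[0,0,0,0]],
  ],
)

```text
time: 24.07
tool_pos: [0.4278, -0.1545, 0.1134]
ee_rot: [3.141, 0.001, -0.264]
ft_force: [-4.3, 0.6, 5.6]
gripper_width: -0.0
```

Run:
```python
from h import *
p,d=capture("side")
to(.4286,-.1551,.104,-.264)
crop(p[:,:,::-1],270,140,95,75,8,"side23c")
ey=np.array([.261,.965,0])
for b in([.4439,-.1587,.177],[.4286,-.1551,.115]):
    b=np.array(b);print([np.round(proj("side",b+k*ey),1).tolist() for k in(-.036,0,.036)])
print(proj("side",[.4242,-.0895,.115]))
```

```text
t 24.12 pos [ 0.4278 -0.1545  0.1134] rpy [ 3.141e+00  1.000e-03 -2.640e-01] F [-4.5  0.3  6.8] w 0.1
tool shift mm [0.9 0.4 9.4] twist 0.0 | world shift [ 0.8 -0.6 -9.4] rows 0.2
[[330.6, 168.1], [325.7, 173.9], [320.6, 179.9]]
[[334.6, 187.1], [329.8, 193.1], [324.9, 199.3]]
[328.1764176  205.97567763]
```

View pics/side23c.png

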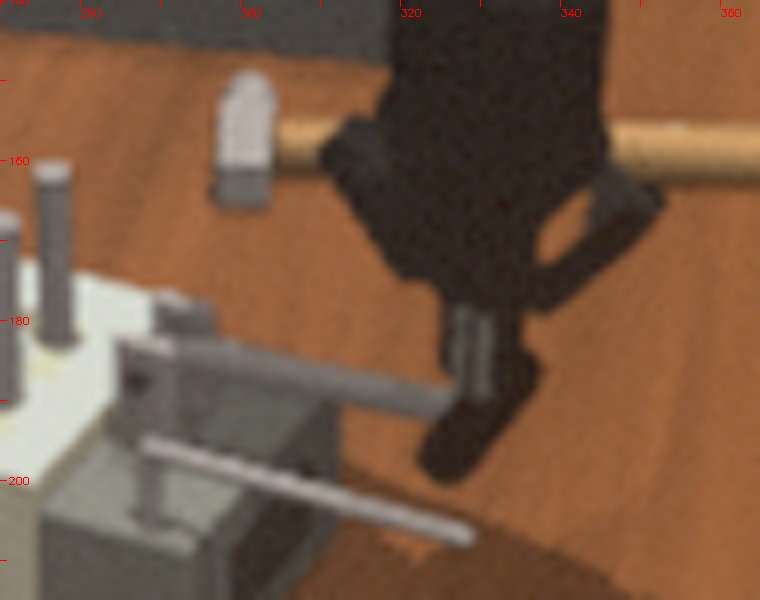

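>>> jog_arm(
  targets=[
    [[0.5,0,4,0],[0,0,4,0],[0,0,0,0],[0,0,0,0],[0,0,0,0]],
  ],
)

```text
time: 24.53
tool_pos: [0.4284, -0.1547, 0.1054]
ee_rot: [3.141, 0.001, -0.264]
ft_force: [-3.4, 0.9, 6.3]
gripper_width: 0.0002
```

Run:
```python
from h import *
p,d=capture("side")
to(.4286,-.1551,.104,-.264)
crop(p[:,:,::-1],280,170,65,50,12,"side24c")
def dp(a,b):
    print(a,b,[proj("side",x) for x in(a,b)])
# predicted level lever axis line & index line
o=np.array([.5782,-.1956,.115]);ex=np.array([.965,-.261,0]);ey=np.array([.261,.965,0])
for th in(-.05,0,.05):
    h=o-.025*ex;print(th,[np.round(proj("side",h+r*(-np.cos(th)*ex+np.sin(th)*np.array([0,0,1]))),2).tolist() for r in(.04,.115)])
print([np.round(proj("side",o-.025*ex+.062*ey-r*ex),2).tolist() for r in(.0,.14)])
W=cloud("side",d)
m=(p.max(2)<60)&(W[...,0]>.38)&(W[...,0]<.47)&(W[...,1]>-.145)&(W[...,1]<-.1)&(W[...,2]<.16)&(d>0)
v,u=np.nonzero(m);print(m.sum(),u.min(),u.max(),v.min(),v.max(),W[m].mean(0),np.percentile(W[m][:,2],[2,98]))
```

```text
t 24.58 pos [ 0.4285 -0.1547  0.1055] rpy [ 3.141e+00  1.000e-03 -2.640e-01] F [-4.4  1.   5.5] w 0.2
tool shift mm [0.2 0.4 1.5] twist 0.0 | world shift [ 0.1 -0.4 -1.5] rows 0.0
-0.05 [[302.22, 186.21], [325.02, 193.42]]
0 [[302.24, 185.66], [325.14, 191.81]]
0.05 [[302.23, 185.1], [325.17, 190.18]]
[[280.88, 192.63], [324.49, 204.89]]
72 323 333 183 201 [ 0.4307623  -0.12883078  0.1259268 ] [0.11132919 0.15429474]
```

View pics/side24c.png

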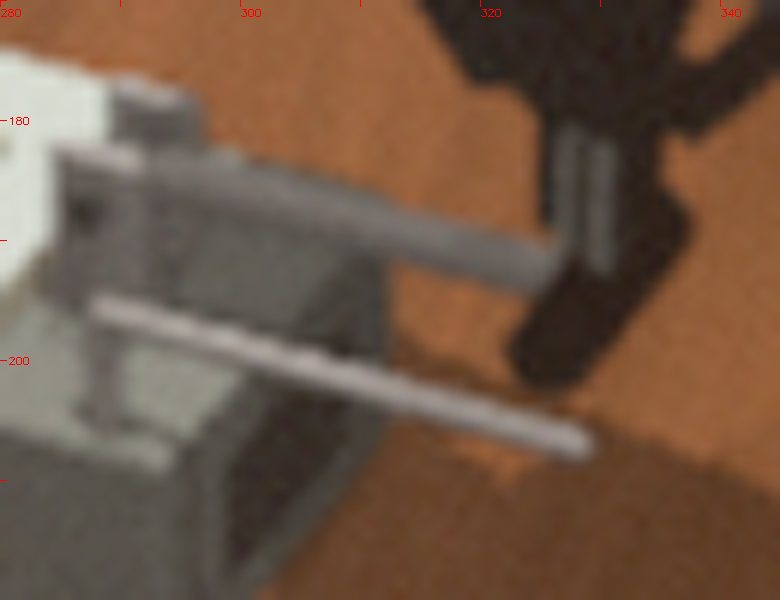

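```bash
cat > fit.py <<'E'
from h import *
def lever(p):
    # lever: grey pixels vs depth: cloud points on the lever; use saturation (low) and search region above index
    hsv=cv2.cvtColor(p,cv2.COLOR_RGB2HSV).astype(float)
    g=cv2.GaussianBlur(p[...,0].astype(float),(0,0),.6)
    return g
p,d=capture("side")
W=cloud("side",d)
np.save("pics/lastp.npy",p);np.save("pics/lastW.npy",W)
o=np.array([.5782,-.1956,.115]);ex=np.array([.965,-.261,0]);ey=np.array([.261,.965,0])
Q=(W-o); a=-(Q@ex); b=Q@ey; z=Q[...,2]
# lever rod points: |b|<.012, a in .06...14 ; index: b ~ .062
for nm,b0,lo,hi in(("lever",0,.06,.13),("index",.062,.03,.155)):
    m=(d>0)&(abs(b-b0)<.013)&(a>lo)&(a<hi)&(abs(z)<.025)
    f,res,*_=np.polyfit(a[m],z[m],1,full=True)
    print(nm,m.sum(),"slope",round(f[0],3),"z at .10",round(np.polyval(f,.10)*1000,1),"rms mm",round((res[0]/m.sum())**.5*1000,1))
g=p[...,0].astype(int)
for u in range(304,324,3):print(u,g[178:206,u].tolist())
E
python3 fit.py
```

```text
lever 99 slope 0.028 z at .10 0.8 rms mm 3.8
index 106 slope 0.064 z at .10 -2.5 rms mm 5.0
304 [154, 152, 153, 152, 150, 134, 111, 119, 126, 112, 100, 94, 93, 98, 96, 95, 97, 90, 83, 75, 91, 151, 162, 107, 66, 55, 60, 55]
307 [152, 152, 151, 152, 155, 155, 132, 113, 118, 121, 106, 96, 93, 92, 89, 81, 71, 67, 69, 68, 60, 93, 154, 154, 96, 55, 50, 55]
310 [157, 159, 158, 156, 155, 158, 154, 129, 112, 120, 117, 107, 92, 73, 74, 74, 70, 71, 71, 67, 70, 69, 120, 163, 147, 95, 74, 72]
313 [154, 152, 149, 152, 151, 153, 154, 154, 137, 125, 122, 115, 100, 99, 123, 135, 135, 136, 133, 119, 99, 101, 100, 132, 157, 137, 108, 100]
316 [155, 152, 152, 155, 150, 151, 149, 145, 148, 135, 128, 122, 112, 100, 101, 132, 149, 150, 152, 155, 153, 135, 105, 102, 139, 157, 127, 97]
319 [143, 145, 143, 144, 142, 144, 143, 145, 147, 147, 137, 117, 108, 101, 92, 121, 148, 152, 149, 149, 150, 147, 123, 100, 103, 144, 154, 121]
322 [136, 147, 145, 148, 148, 147, 148, 146, 146, 145, 145, 128, 113, 109, 102, 95, 116, 142, 137, 112, 87, 75, 100, 111, 100, 110, 143, 155]
```

```bash
cat > bar.py <<'E'
from h import *
import sys
def nearend(img):
    g=img[...,2].astype(np.float32)   # red channel (BGR)
    g=cv2.resize(g[150:215,305:345],None,fx=8,fy=8,interpolation=cv2.INTER_CUBIC)
    m=(g<75).astype(np.uint8)
    n,l,s,c=cv2.connectedComponentsWithStats(m)
    k=[i for i in range(1,n)]
    i=max(k,key=lambda i:s[i,4]);ys,xs=np.nonzero(l==i)
    b=None
    # lower-left boundary extreme along image down direction and down-left
    f=lambda a:(np.percentile(a,99.9)+.5)/8-.5
    w=xs<xs.max()
    return f(ys)+150, (np.min(xs)+.5)/8-.5+305, f(ys*.77-xs*.63)
a=cv2.imread("pics/side0.png")
print("free",nearend(a),"pred near end",proj("side",np.array([.4439,-.1587,.177])+.036*np.array([.261,.965,0])))
r=[]
for i in range(3):
    p,d=capture("side");r.append(nearend(p[:,:,::-1].copy()))
print("now",np.mean(r,0),np.std(r,0))
o=np.array([.5782,-.1956,.115]);ex=np.array([.965,-.261,0]);ey=np.array([.261,.965,0])
pr=lambda e:proj("side",o-.025*ex+.13*(-np.cos(e)*ex+np.sin(e)*np.array([0,0,1]))+.036*ey)
for e in(.5,.1,.05,0,-.05):print(e,pr(e)-pr(.5))
E
python3 bar.py
```

```text
free (np.float64(182.9375), np.float64(317.4375), np.float64(15.54965125000001)) pred near end [320.55501947 179.89749541]
now [201.72916667 308.1875      27.31306958] [0.05892557 0.10206207 0.03778144]
0.5 [0. 0.]
0.1 [ 4.32260863 15.851922  ]
0.05 [ 4.39303769 17.75989265]
0 [ 4.35925115 19.63357404]
-0.05 [ 4.22221926 21.46803434]
```

>>> jog_arm(
  targets=[
    [[0,0,2.2,0],[0,0,0,0],[0,0,0,0],[0,0,0,0],[0,0,0,0],[0,0,0,0]],
  ],
)

```text
time: 25.28
tool_pos: [0.4286, -0.1547, 0.1034]
ee_rot: [3.141, 0.0, -0.264]
ft_force: [-3.6, 1.5, 6.9]
gripper_width: 0.0004
```

```bash
python3 bar.py | sed -n 2p
python3 - <<'E'
from h import *
p,d=capture("side")
to(.4286,-.1551,.104,-.264)
crop(p[:,:,::-1],280,170,65,50,12,"side25c")
p,d=capture("top");crop(p[:,:,::-1],280,160,80,80,7,"top25c")
E
```

```text
now [202.64583333 308.77083333  27.84833333] [0.05892557 0.05892557 0.02887353]
t 25.48 pos [ 0.4286 -0.1547  0.1034] rpy [ 3.141  0.    -0.264] F [-3.5  1.4  5.6] w -0.4
tool shift mm [ 0.1  0.4 -0.6] twist 0.0 | world shift [ 0.  -0.4  0.6] rows 0.0
```

View pics/side25c.png

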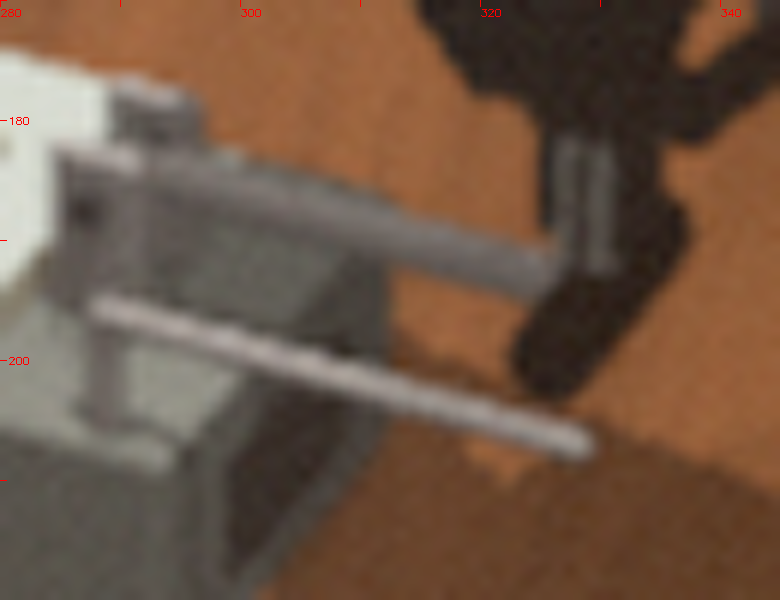

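View pics/top25c.png

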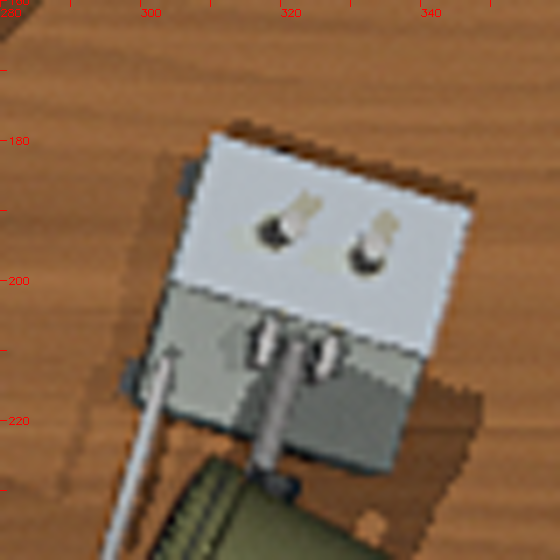

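>>> jog_arm(
  targets=[
    [[0,0,0,0],[0,0,0,0],[0,0,0,0],[0,0,0,0],[0,0,0,0],[0,0,0,0],[0,0,0,0],[0,0,0,0]],
  ],
)

```text
time: 26.2
tool_pos: [0.4286, -0.1547, 0.1034]
ee_rot: [3.141, 0.0, -0.264]
ft_force: [-3.6, 1.3, 7.2]
gripper_width: -0.0001
```

```bash
python3 bar.py | sed -n 2p
python3 - <<'E'
from h import *
p,d=capture("side");cv2.imwrite("pics/final.png",p[:,:,::-1])
to(.4286,-.1551,.104,-.264)
E
```

```text
now [202.6875     308.60416667  27.83863833] [0.         0.05892557 0.01386471]
t 26.4 pos [ 0.4286 -0.1547  0.1034] rpy [ 3.141  0.    -0.264] F [-4.2  0.8  6.6] w 0.2
tool shift mm [ 0.1  0.4 -0.6] twist 0.01 | world shift [-0.  -0.4  0.6] rows 0.0
```

View pics/final.png

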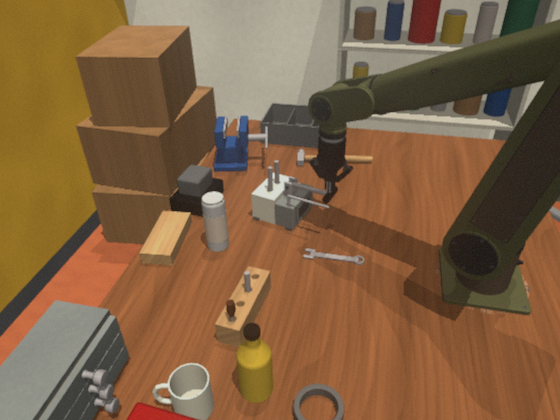

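The final picture shows both punches standing in the wells at (270,180) and (277,172), with the short punch and scriber still in the block. The lever is level and steady, and everything else is where it was.

```bash
python3 -c "
from workcell import close_job
print(close_job())"
```

```text
the job is handed in; nothing more can be done
None
```

I put both long punches tip-down in the demagnetiser's wells, one in each. I then pressed the lever level with the index rod from above and handed in at about 26 s, still holding it.

**Punches:** Their tops show within about 1 px (roughly 3 mm) of where fully home punches should appear. I felt no side force while lowering them.

**Lever:** The bar's travel in the side picture (19.7 px seen, 19.6 px expected for level) puts it within about 0.005 rad of level. It stayed steady over the last second at about 6–7 N.

**What went wrong or disagreed:**
- **Fingertips:** They turned out to be about 22 mm above the reported tool point. Because of that, my first press slid down the front of the bar with about 19 N sideways. I backed off, the lever sprang back, and the second press was correct.
- **Punches leaning:** The punches leaned in their holes after the start, so I measured them again before gripping.
- **Lever height:** Before the last 2 mm correction, the bar's height disagreed by 1–3 mm between the tool pose, the side picture and the depth reading. Afterwards the tool pose and the side picture agreed to about 1 mm; I did not repeat the depth reading.

In the last picture, the other tools and objects look to be where they were.

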